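# Pry a press-fit bearing cover up evenly and take it off

### The arm

A 6-joint arm with a two-finger parallel gripper is mounted at the origin on a cart in front of the work surface, level with it; the furniture and walls round the work are solid. World frame = base frame: x ahead of the robot, y to its left, z up, the work surface at z = 0. Lengths are in m, angles in rad, forces in N, time in s.
With the tool pointing down it reaches from about 0.225 to 0.875 m from the base axis. Payload 3.4 kg.
Tool frame: the origin (TCP) lies at the very end of the fingers, on their centre line; the grasp point (between the pads) lies r.grip_depth behind it (r.grip_depth is the distance from the TCP to the grasp point, in m); z points along the fingers, y is the line along which they close (so a half turn about z gives the same grasp; the last joint's range is limited). The gripper opens to 85 mm and grips with 20 to 120 N. Pads are 22 mm wide; open, the fingers measure 114 mm over their backs; the gripper's body (76 mm by 85 mm) begins 54 mm behind the grasp point. The pads swing forward as they close: fully open they stand 13 mm farther back than shut.
Start: joints at [1.166, 0.276, 1.505, -0, 1.361, -0.121], TCP at [0.161, 0.552, 0.231] pointing down, gripper open.
Joint ranges: [-2.89, 2.89], [-0.75, 2.08], [0.22, 2.7], [-1.18, 4.32], [0.11, 2.71], [-2.7, 2.7]. Speed limits (rad/s): [2.57, 2.57, 3.14, 3.14, 3.14, 3.14].

### API

Orientations are given as a unit quaternion [x, y, z, w].
In Python, from cell import r, read_camera gives the robot as it stands. The module is installed in compiled form; this text tells all that it offers.
- The arm moves only by the tool send_rows, never from a script. Its argument "moves" is text: rows parted by semicolons, each of 5 numbers parted by spaces: the opening, from 0 (shut) to 1 (fully open), then the shift along the tool's x, y, z in mm, then the turn about the tool's z in degrees. A call has exactly 5 rows; each row is the pose to reach, as a shift and turn from the pose commanded when the call began, along the tool's axes at that moment; what a row does not reach only later rows make up. A row lasts 1/10 s, in which the tool goes at most 50 mm and 8.59 degrees, less where a joint would pass 70% of its speed; a pose out of reach is approached as far as the arm can. A call with a gripper value outside its range is refused whole. The fingers move at their own pace and stop on an object; "force" is the grip in N (left out, the last holds). Time passes only in rows, so rows that repeat a pose let the fingers close, or fill a call up. It gives the time, the measured TCP pose, the force, the opening and the grip force at its end, in the units of the state.
- r.state(): the state, without advancing time (a new reading comes with each control period).
- read_camera(name): name is "scene" or "top" or "wrist"; returns a dict with "pixels" (400x640x3 uint8, red, green, blue), "fx", "fy", "cx", "cy" (pixels), "world_to_cam" (4x4, takes a point from world to camera coordinates); the wrist camera has in their place "tool_from_camera" (4x4, takes a point from camera to tool coordinates, whose origin is the TCP and whose axes are the flange's). Camera axes: x right, y down, z forward; pixel columns grow to the right and rows downward; lengths in m; the calibration is good to about 2 mm. A picture is of the moment at which its call begins: read the wrist's pose just before it. There is no depth.
- r.finish_job(): hands the job in; it is judged then, once.
The state is a dict: "time_s": time; "joints": joint angles; "qd": joint speeds; "joint_efforts": joint torques, N m; "tool_pos": TCP position; "tcp_rot": TCP orientation; "wrist_force": force on the tool from outside, world axes, zero at the start; "moment": the same for the moment, N m; "grip_width": opening from 0.0 (shut) to 1.0 (fully open); "finger_force": force on a finger pad.
Only numpy, scipy, OpenCV 4.12 (cv2) and the standard library are available. Lean on these libraries where they do the work, as an engineer would, in place of code of your own. Each camera call takes 0.05 s, during which the arm holds its last target. There are 200 camera calls.

### The job

Take the double-ended pry wedge from the mat and work the press-fit cover out of the bearing housing with it: ease a wedge end under the flange in one pry pocket, then the other, a little at a time from alternating sides, so that the cover comes up evenly (never more than about 2 degrees out of level) and without ever pushing hard (keep the blade's push on cover and housing below about 30 N). When the cover stands about 4 mm proud and level (within a degree), and not before, put the wedge back flat on the mat, lift the cover off by its hub and set it on the mat the way up it sat; leave the other things on the bench alone.

Things in the scene. Friction and masses are not known exactly. Their poses are not given: they have to be found in the camera images.
- housing: bearing housing, round grey casting bolted to the bench, 142 mm across the foot, 124 mm across its bright top (seat), which lies 62 mm above the origin. Origin on its axis, up to 4 mm above or below the bench (shimmed foot); z up. A straight slot 20 mm wide and 3.2 mm deep is milled across the top along the housing's y axis and runs under the cover: the two pry pockets
- seat (a point): point on the housing's axis at the height of its top face, under the cover. On each side (+y and -y of the housing) the slot floor shows bare from 47 to 62 mm from the axis, 3.2 mm below the top face, open at the rim: the wedge (18 mm wide) drops in there with 1 mm to spare on each side and slides in under the cover. Set down beside the slot it stands 3.2 mm too high and only strikes the flange
- cover: aluminium press-fit cover, z up, 0.22 kg. Origin: centre of the spigot's lower end. Spigot 65 mm across, 14 mm long; flange 94 mm across, 14 to 22 mm above the origin, on the seat; hub (the grip) 30 mm across, 22 to 44 mm up. Home, the origin is 48 mm above the housing's. A seal holds it with some 20 to 30 N, less as it rises, hardly past 5 mm. Prying one side lets the other sink a little
- wedge: double-ended pry wedge, flat underside, 0.16 kg: steel blade 130 x 18 mm through a black grip block (50 long, 24 wide, 34 mm high) in its middle. Origin: middle of the underside; x along the blade, z up; tips at x = +65 and -65 mm, 1.8 mm thick, top rising 0.45 per mm to 10 mm. On the slot floor it starts to lift a seated flange when 3.1 mm under it; the spigot is 14 mm in from the flange edge
- mat: grey rubbery bench mat, fixed, 140 mm (x) by 280 mm (y), 3 mm thick. Origin at the centre of its underside
- forceps: steel forceps, 117 mm, lying on the bench; origin in its middle (bystander)
- tape_roll: roll of tape, 98 mm across, 25 mm high, lying flat; origin at the middle of its underside (bystander)
- petri_dish: petri dish, 88 mm across, 14 mm high; origin at the middle of its underside (bystander)
- stopper: white stopper, 22 mm; origin at the middle of its underside (bystander)

How it is judged:
On the way, in this order (a step that is already met when the one before it is completed fails the run):
1. worked up by the wedge, the cover stands at least 3 mm proud of its seat, level within 1.4 degrees and still centred in the bore (z of cover in the frame of housing between 0.051 and 0.056 m and angle between cover's own z axis and vertical below 0.025 rad and horizontal distance between cover and housing below 0.004 m and contact force between each of the fingers, wedge and cover below 0.2 N), for 0.2 s.
2. the wedge lies flat on the mat, let go, the cover still in the bore (x of wedge in the frame of mat between -0.07 and 0.07 m and y of wedge in the frame of mat between -0.14 and 0.14 m and z of wedge in the frame of mat between 0.001 and 0.006 m and angle between wedge's own z axis and vertical below 0.1 rad and linear speed of wedge below 0.02 m/s and contact force between the fingers and wedge below 0.2 N and horizontal distance between cover and housing below 0.01 m and z of cover in the frame of housing below 0.06 m), for 0.2 s.
At the end, for the whole second after the job is handed in: the cover stands upright on the mat on its spigot (its axis at least 5 mm inside the mat's edge, tilt below 0.1 rad) and the wedge lies flat on the mat (its middle over the mat), both let go and at rest (x of wedge in the frame of mat between -0.07 and 0.07 m and y of wedge in the frame of mat between -0.14 and 0.14 m and z of wedge in the frame of mat between 0.001 and 0.006 m and angle between each of wedge, cover's own z axis and vertical below 0.1 rad and linear speed of each of wedge, cover below 0.02 m/s and x of cover in the frame of mat between -0.065 and 0.065 m and y of cover in the frame of mat between -0.135 and 0.135 m and z of cover in the frame of mat between 0.001 and 0.006 m); the robot touches nothing.
It fails at once if the cover is cocked in the bore by more than 2.6 degrees (0.045 rad) ((horizontal distance between cover and housing below 0.01 m and z of cover in the frame of housing below 0.06 m) and angle between cover's own z axis and vertical above 0.045 rad).
It fails at once if the hand or arm touches the cover before it stands 2 mm proud (z of cover in the frame of housing below 0.05 m and (horizontal distance between cover and housing below 0.01 m and z of cover in the frame of housing below 0.06 m) and contact force between any of the fingers, the arm and cover above 1 N).
It fails at once if the wedge presses on the cover with more than 35 N (contact force between wedge and cover above 35 N).
It fails at once if the wedge presses on the housing with more than 35 N (contact force between wedge and housing above 35 N).
It fails at once if the forceps, tape roll, petri dish or stopper is moved by more than 20 mm (distance of any of forceps, tape_roll, petri_dish, stopper from where it was at the start of the episode above 0.02 m).
It also fails if it takes over 72 s, if anything falls off the work surface, if the arm or the gripper's body presses on something with over 40 N, if the wrist force passes 120 N, or if a joint passes its speed limit or range.

## Working session

There is one attempt and no reset: what is moved stays moved. The work goes in short steps, Python scripts to look and compute and a tool call to move; the robot and the scene stay as the last step left them, time stands still between calls to the robot, and variables do not carry over. Pictures are saved under pics/ and viewed, at most 10 in all, crops included, and the job is handed in when it is done.

Besides the shell and the picture viewer there is one more tool, called by a JSON object that holds its "name" and its "arguments", one argument or row to a line. send_rows: Moves the arm, as the interface text tells. Its arguments: {"type":"object","properties":{"moves":{"type":"string"},"force":{"type":"number"}},"required":["moves"]}

```bash
mkdir -p pics; cat > h.py <<'E'
import numpy as np, cv2
from cell import r, read_camera
from scipy.spatial.transform import Rotation as R
def snap(name,fn,crop=None,scale=1):
    s=r.state(); c=read_camera(name); im=c['pixels'][:,:,::-1]
    np.savez('pics/'+fn+'.npz',**{k:np.array(v) for k,v in c.items()},pos=s['tool_pos'],rot=s['tcp_rot'])
    if crop: x0,y0,x1,y1=crop; im=im[y0:y1,x0:x1]
    im=cv2.resize(im,None,fx=scale,fy=scale,interpolation=cv2.INTER_CUBIC)
    cv2.imwrite('pics/'+fn+'.png',im)
def wc(fn):
    d=np.load('pics/'+fn+'.npz')
    K=np.array([[d['fx'],0,d['cx']],[0,d['fy'],d['cy']],[0,0,1]],float)
    if 'world_to_cam' in d: T=d['world_to_cam']
    else:
        W=np.eye(4); W[:3,:3]=R.from_quat(d['rot']).as_matrix(); W[:3,3]=d['pos']
        T=np.linalg.inv(W@d['tool_from_camera'])
    return K,T
def px2w(fn,u,v,z):
    K,T=wc(fn); C=np.linalg.inv(T); dr=C[:3,:3]@np.linalg.inv(K)@[u,v,1]; o=C[:3,3]
    return o+dr*(z-o[2])/dr[2]
def w2px(fn,p):
    K,T=wc(fn); q=K@(T@np.append(p,1))[:3]; return q[:2]/q[2]
E
python3 - <<'E'
from h import *
print(r.state(), r.grip_depth)
snap('top','top0'); snap('scene','sc0')
K,T=wc('top0'); print(K,np.linalg.inv(T))
E
```

```text
{'time_s': 0.0, 'joints': array([ 1.16600556e+00,  2.76576325e-01,  1.50616010e+00, -1.45066035e-05,
        1.36069535e+00, -1.21026970e-01]), 'qd': array([ 0.00033493, -0.00163355, -0.00068377,  0.0007266 , -0.00160568,
        0.00056765]), 'joint_efforts': array([ 1.16519139e-03, -4.16781700e+01, -2.45810920e+01,  5.47604645e-05,
        1.11628955e-02, -3.46138563e-06]), 'tool_pos': array([0.16079287, 0.55149468, 0.23043961]), 'tcp_rot': array([ 1.41404790e-01,  9.89951433e-01, -8.89808447e-04, -2.32137088e-04]), 'wrist_force': array([-0.30618189, -0.16892521,  0.37327784]), 'moment': array([0.01012332, 0.01445107, 0.05506121]), 'finger_force': 0.0, 'grip_width': 1.002667239419037} 0.0187
[[366.00767598   0.         320.46794849]
 [  0.         366.00767598 203.00589358]
 [  0.           0.           1.        ]] [[-0.00623604 -0.99485368  0.10112992  0.42436941]
 [-0.99960772  0.00344038 -0.02779511 -0.34124683]
 [ 0.02730414 -0.10126358 -0.99448488  0.9254439 ]
 [ 0.          0.          0.          1.        ]]
```

View pics/top0.png

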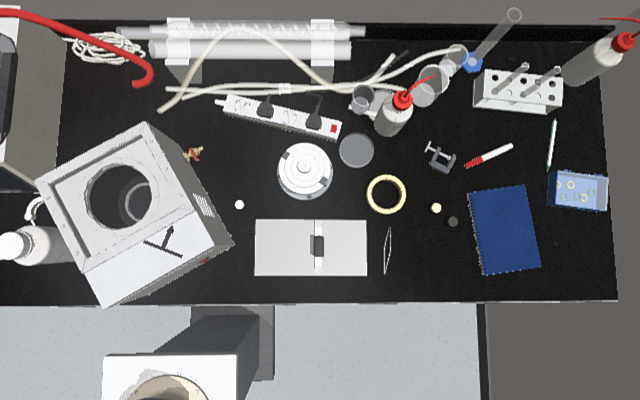

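View pics/sc0.png

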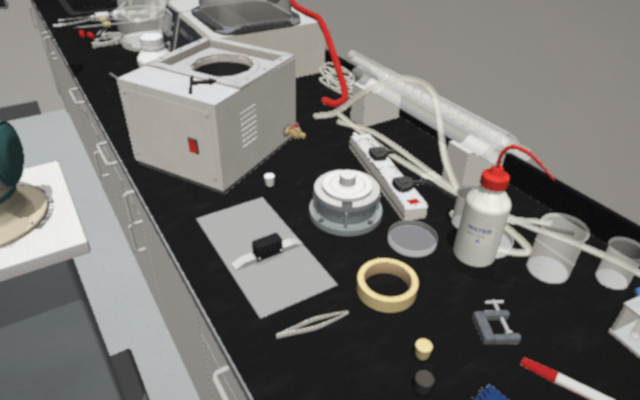

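```bash
python3 - <<'E'
from h import *
for n,u,v,z in [('hub',305,163,.092),('wedge',319,245,.03),('mat c',310,248,.003),('stopper',239,204,.02),('tape',386,194,.025),('forc',387,250,.005),('petri',356,150,.014)]:
    print(n,px2w('top0',u,v,z).round(3))
s=r.state();M=R.from_quat(s['tcp_rot']).as_matrix();print(M.round(3))
d=np.array([.30,-.33,.33])-s['tool_pos'];print((M.T@d*1000).round())
c=read_camera('wrist');print(c['tool_from_camera'].round(3),c['fx'])
im=cv2.resize(c['pixels'][:,:,::-1],(320,200))
t=cv2.imread('pics/top0.png')[120:290,220:420];cv2.imwrite('pics/c1.png',cv2.resize(t,None,fx=4,fy=4,interpolation=cv2.INTER_CUBIC)[:600])
E
```

```text
hub [ 0.602 -0.329  0.092]
wedge [ 0.413 -0.362  0.03 ]
mat c [ 0.405 -0.34   0.003]
stopper [ 0.515 -0.165  0.02 ]
tape [ 0.538 -0.53   0.025]
forc [ 0.399 -0.533  0.005]
petri [ 0.653 -0.458  0.014]
[[-0.96   0.28  -0.001]
 [ 0.28   0.96  -0.002]
 [ 0.    -0.002 -1.   ]]
[-380. -808.  -98.]
[[ 0.    -0.956 -0.295  0.075]
 [ 1.     0.    -0.    -0.001]
 [ 0.    -0.295  0.956 -0.143]
 [ 0.     0.     0.     1.   ]] 331.4231918084135
```

View pics/c1.png

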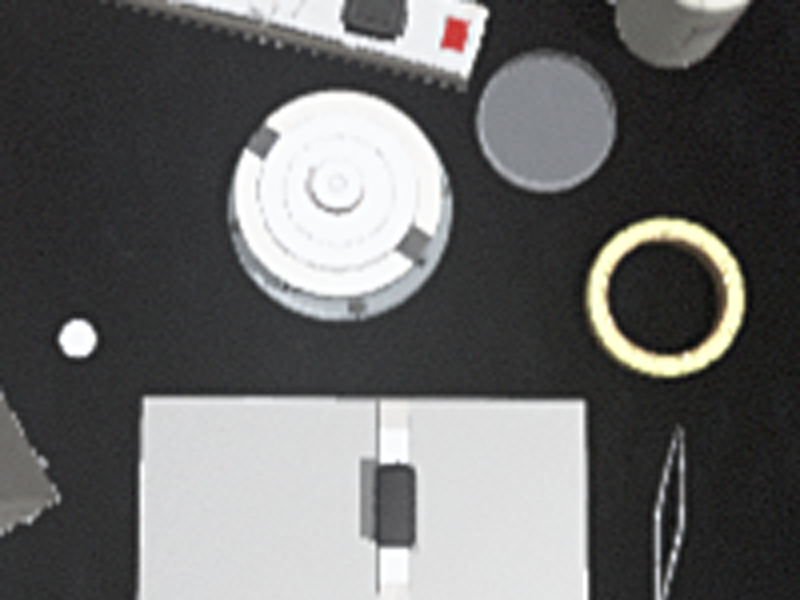

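```bash
cat >> h.py <<'E'
def plan(targets,start=None):
    """targets: list of (x,y,z,yawdeg of tool x); prints end shift/turn per call from previous pose (tool down)"""
    if start is None:
        s=r.state(); M=R.from_quat(s['tcp_rot']).as_matrix(); start=(*s['tool_pos'],np.degrees(np.arctan2(M[1,0],M[0,0])))
    for t in targets:
        a=np.radians(start[3]); d=np.array(t[:3])-start[:3]; x=np.array([np.cos(a),np.sin(a)]); y=np.array([np.sin(a),-np.cos(a)])
        print('x %.1f y %.1f z %.1f turn %.2f'%(1e3*d[:2]@x,1e3*d[:2]@y,-1e3*d[2],start[3]-t[3])); start=t
def st():
    s=r.state(); M=R.from_quat(s['tcp_rot']).as_matrix()
    print('t',round(s['time_s'],2),'pos',(s['tool_pos']*1e3).round(1),'yaw',np.degrees(np.arctan2(M[1,0],M[0,0])).round(2),'zax',M[:,2].round(4),'F',s['wrist_force'].round(1),'grip',round(s['grip_width'],3),round(s['finger_force'],1))
E
python3 - <<'E'
from h import *
st()
plan([(.20,.50,.44,123),(.35,.3,.44,83),(.40,.07,.44,43),(.45,-.15,.42,3),(.53,-.345,.30,0),(.53,-.345,.25,0)])
# box height: same vertical edge near corner, bottom (220,187) scene
d=px2w('sc0',220,187,0);print(d)
for z in (.1,.15,.2,.25,.3): print(z,w2px('sc0',[d[0],d[1],z]).round())
E
```

```text
t 0.15 pos [160.9 551.6 230.6] yaw 163.74 zax [-6.0e-04 -1.3e-03 -1.0e+00] F [ 0.5  0.2 -0.2] grip 0.998 0.0
x -52.0 y -38.6 z -209.4 turn 40.74
x -249.4 y 16.9 z -0.0 turn 40.00
x -222.2 y 77.7 z -0.0 turn 40.00
x -113.5 y 195.0 z 20.0 turn 40.00
x 69.7 y 198.9 z 120.0 turn 3.00
x 0.0 y 0.0 z 50.0 turn 0.00
[ 0.42113661 -0.12289131  0.        ]
0.1 [215. 145.]
0.15 [212. 122.]
0.2 [209.  98.]
0.25 [206.  72.]
0.3 [203.  44.]
```

{"name": "send_rows", "arguments": {
  "moves": "1 -10 -8 -42 8.2; 1 -20 -16 -84 16.4; 1 -30 -24 -126 24.5; 1 -40 -32 -168 32.6; 1 -52 -38 -210 40.7"
}}

```text
time_s: 0.65
tool_pos: [0.2001, 0.5001, 0.443]
tcp_rot: [0.479, 0.878, -0.0, -0.0]
wrist_force: [0.2, 0.3, 0.2]
grip_width: 1.003
finger_force: 0.0
```

{"name": "send_rows", "arguments": {
  "moves": "1 -49 4 0 8; 1 -98 8 0 16; 1 -147 11 0 24; 1 -196 14 0 32; 1 -245 17 0 40"
}}

```text
time_s: 1.15
tool_pos: [0.3487, 0.3031, 0.4412]
tcp_rot: [0.75, 0.661, 0.0, -0.0]
wrist_force: [1.0, 0.9, 0.3]
grip_width: 0.998
finger_force: 0.0
```

{"name": "send_rows", "arguments": {
  "moves": "1 -44 16 0 8; 1 -88 32 0 16; 1 -132 48 0 24; 1 -176 62 0 32; 1 -222 78 0 40"
}}

```text
time_s: 1.65
tool_pos: [0.3983, 0.0734, 0.4412]
tcp_rot: [0.931, 0.364, 0.0, -0.0]
wrist_force: [0.8, 0.8, 0.4]
grip_width: 1.005
finger_force: 0.0
```

{"name": "send_rows", "arguments": {
  "moves": "1 -23 39 4 8; 1 -46 78 8 16; 1 -69 117 12 24; 1 -92 156 16 32; 1 -114 195 20 40"
}}

```text
time_s: 2.15
tool_pos: [0.4482, -0.1472, 0.421]
tcp_rot: [1.0, 0.023, 0.0, -0.0]
wrist_force: [0.6, 0.8, 0.2]
grip_width: 1.001
finger_force: 0.0
```

```bash
python3 - <<'E'
from h import *
st()
plan([(.53,-.345,.25,0)])
E
```

```text
t 2.15 pos [ 448.2 -147.2  421. ] yaw 2.68 zax [ 1.e-04  4.e-04 -1.e+00] F [0.6 0.8 0.2] grip 1.001 0.0
x 72.4 y 201.4 z 171.0 turn 2.68
```

{"name": "send_rows", "arguments": {
  "moves": "1 13 38 28 1; 1 26 76 56 2; 1 39 114 84 2.7; 1 52 152 112 2.7; 1 65 184 140 2.7"
}}

```text
time_s: 2.65
tool_pos: [0.5232, -0.3276, 0.2795]
tcp_rot: [1.0, 0.002, -0.0, -0.0]
wrist_force: [1.0, 0.1, -0.5]
grip_width: 0.995
finger_force: 0.0
```

{"name": "send_rows", "arguments": {
  "moves": "1 8 16 30 0; 1 8 16 30 0; 1 8 16 30 0; 1 8 16 30 0; 1 8 16 30 0"
}}

```text
time_s: 3.15
tool_pos: [0.5316, -0.3409, 0.2536]
tcp_rot: [1.0, 0.003, 0.001, 0.001]
wrist_force: [0.4, -0.1, -0.4]
grip_width: 1.001
finger_force: 0.0
```

```bash
python3 - <<'E'
from h import *
snap('wrist','w1',None,1.25); st()
E
```

```text
t 3.2 pos [ 531.6 -341.   253.5] yaw 0.39 zax [ 0.0028 -0.002  -1.    ] F [0.1 1.  0.1] grip 1.002 0.0
```

View pics/w1.png

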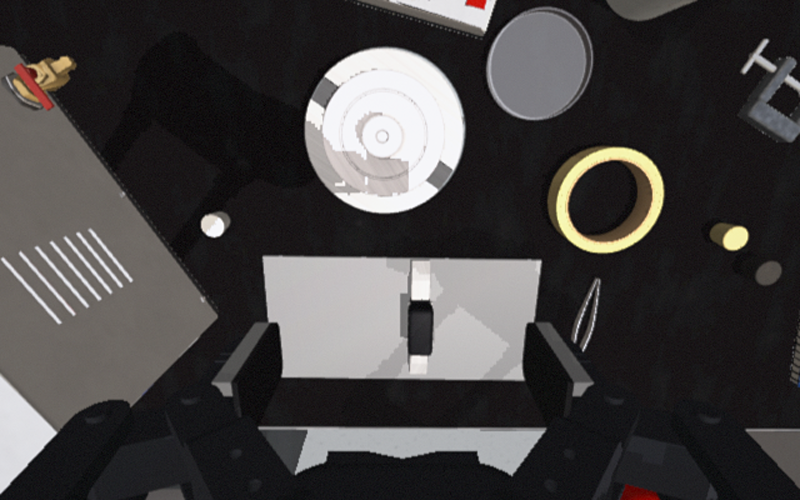

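```bash
python3 - <<'E'
from h import *
im=cv2.imread('pics/w1.png'); c=im[30:225,290:480]; cv2.imwrite('pics/c2.png',cv2.resize(c,None,fx=3,fy=3,interpolation=cv2.INTER_CUBIC))
f=lambda u,v,z:px2w('w1',u/1.25,v/1.25,z)
a=f(421,262,.004);b=f(418,373,.004);print('wedge',a,b,(a+b)/2,np.linalg.norm(a-b))
print('mat',[f(u,v,.003).round(3) for u,v in((264,256),(541,260),(282,376),(520,380))])
print('hub',f(382,136,.092),'pk',f(326,94,.0588),f(440,176,.0588))
E
```

```text
wedge [ 0.4729038  -0.36153319  0.004     ] [ 0.34488401 -0.36087879  0.004     ] [ 0.4088939  -0.36120599  0.004     ] 0.12802146805472675
mat [array([ 0.478, -0.205,  0.003]), array([ 0.475, -0.482,  0.003]), array([ 0.34 , -0.212,  0.003]), array([ 0.336, -0.473,  0.003])]
hub [ 0.59722317 -0.32723938  0.092     ] pk [ 0.6269239  -0.28311778  0.0588    ] [ 0.56523224 -0.37252169  0.0588    ]
```

View pics/c2.png

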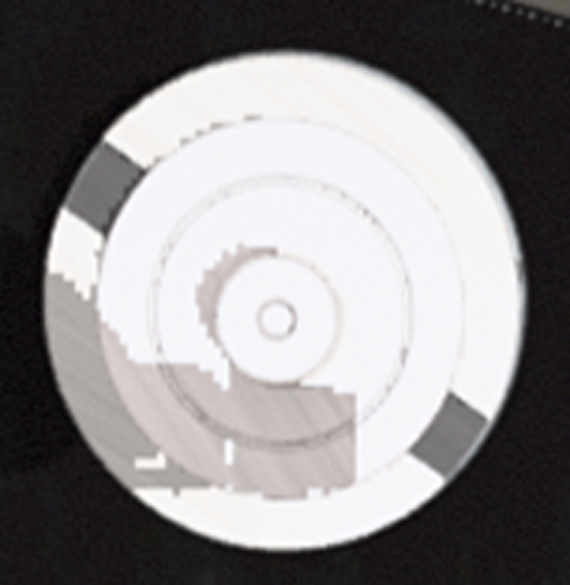

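```bash
python3 - <<'E'
from h import *
f=lambda u,v,z:px2w('w1',(290+u/3)/1.25,(30+v/3)/1.25,z)
for nm,a,b in (('rim',(84,174),(466,449)),('inner',(123,207),(432,421))):
    A=f(*a,.0588);B=f(*b,.0588);d=A-B;print(nm,A,B,(A+B)/2,np.linalg.norm(d),np.degrees(np.arctan2(d[1],d[0])))
print('seat c',[f(*p,.062) for p in ((285,300),)],[np.linalg.norm(f(44,300,.062)-f(526,300,.062)),np.linalg.norm(f(285,50,.062)-f(285,550,.062))])
print('hub',f(276,319,.092))
st();plan([(.409,-.361,.06,0.3)])
E
```

```text
rim [ 0.63117508 -0.27721992  0.0588    ] [ 0.56230724 -0.37695401  0.0588    ] [ 0.59674116 -0.32708696  0.0588    ] 0.1212009435604428 55.37435642405138
inner [ 0.62334594 -0.28678911  0.0588    ] [ 0.56973528 -0.36752625  0.0588    ] [ 0.59654061 -0.32715768  0.0588    ] 0.09691536525363251 56.4152516133092
seat c [array([ 0.60080028, -0.32827125,  0.062     ])] [np.float64(0.12484346422159295), np.float64(0.12491914269786136)]
hub [ 0.59699453 -0.32723776  0.092     ]
t 3.2 pos [ 531.6 -341.   253.5] yaw 0.39 zax [ 0.0028 -0.002  -1.    ] F [0.1 1.  0.1] grip 1.002 0.0
x -122.7 y 19.2 z 193.5 turn 0.09
```

{"name": "send_rows", "arguments": {
  "moves": "1 -30 5 45 0; 1 -61 10 90 0; 0.6 -92 15 130 0; 0.6 -123 19 165 0; 0.6 -123 19 193 0"
}}

```text
time_s: 3.7
tool_pos: [0.405, -0.3602, 0.058]
tcp_rot: [1.0, 0.002, -0.001, -0.0]
wrist_force: [1.1, 0.5, -0.3]
grip_width: 0.597
finger_force: 0.0
```

{"name": "send_rows", "arguments": {
  "moves": "0.6 0 0 15 0; 0.6 0 0 30 0; 0.6 0 0 44 0; 0.6 0 0 54 0; 0.6 0 0 54 0"
}}

```text
time_s: 4.2
tool_pos: [0.4081, -0.3606, 0.0039]
tcp_rot: [1.0, 0.003, -0.0, -0.0]
wrist_force: [0.0, -0.5, 0.3]
grip_width: 0.601
finger_force: 0.0
```

```bash
python3 - <<'E'
from h import *
snap('wrist','w2',None,1.25); st()
E
```

```text
t 4.25 pos [ 408.5 -361.1    4.6] yaw 0.36 zax [ 1.e-04 -0.e+00 -1.e+00] F [ 0.2 -0.  -0.3] grip 0.601 0.0
```

View pics/w2.png

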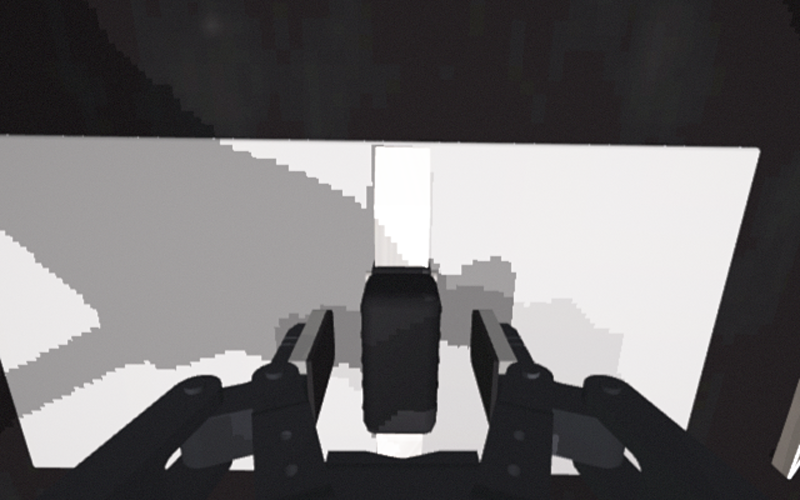

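{"name": "send_rows", "arguments": {
  "moves": "0.1 0 0 0 0; 0.1 0 0 0 0; 0.1 0 0 0 0; 0.1 0 0 0 0; 0.1 0 0 0 0",
  "force": 110
}}

```text
time_s: 4.75
tool_pos: [0.4089, -0.3617, 0.0055]
tcp_rot: [1.0, 0.003, 0.001, 0.001]
wrist_force: [0.1, 1.4, 6.8]
grip_width: 0.263
finger_force: 108.0
```

```bash
python3 - <<'E'
from h import *
st(); snap('wrist','w3')
f=lambda u,v,z:px2w('w3',u,v,z)
a=np.radians(55.8);d=np.array([np.cos(a),np.sin(a)])
p=np.array([.597,-.327])-d*.140   # -y side, wedge tip 75 from axis
g=np.array([.597,-.327])
print(p); s=r.state()['tool_pos']
plan([(s[0],s[1],.12,.36),(*p,.12,43),(*p,.12,55.8),(*p,.075,55.8)])
E
```

```text
t 4.75 pos [ 408.9 -361.7    5.5] yaw 0.34 zax [ 0.0015 -0.0014 -1.    ] F [0.1 1.4 6.8] grip 0.263 108.0
[ 0.51830833 -0.44279128]
x 0.0 y 0.0 z -114.5 turn -0.02
x 108.9 y 81.7 z -0.0 turn -42.64
x 0.0 y 0.0 z -0.0 turn -12.80
x 0.0 y 0.0 z 45.0 turn 0.00
```

{"name": "send_rows", "arguments": {
  "moves": "0.1 0 0 -40 0; 0.1 0 0 -80 0; 0.1 10 8 -112 -8; 0.1 25 20 -112 -16; 0.1 45 35 -112 -22"
}}

```text
time_s: 5.3
tool_pos: [0.4538, -0.3963, 0.1182]
tcp_rot: [0.981, 0.196, 0.001, 0.001]
wrist_force: [0.3, -1.4, -1.7]
grip_width: 0.264
finger_force: 108.0
```

```bash
python3 - <<'E'
from h import *
st(); p=(.518,-.443)
plan([(*p,.115,55.8),(*p,.075,55.8)])
E
```

```text
t 5.3 pos [ 453.8 -396.3  118.2] yaw 22.61 zax [ 0.0015 -0.0018 -1.    ] F [ 0.3 -1.4 -1.7] grip 0.264 108.0
x 41.3 y 67.8 z 3.2 turn -33.19
x 0.0 y 0.0 z 40.0 turn 0.00
```

{"name": "send_rows", "arguments": {
  "moves": "0.1 10 17 0 -8.2; 0.1 20 34 2 -16.5; 0.1 31 51 4 -25; 0.1 41 68 8 -33.2; 0.1 41 68 43 -33.2"
}}

```text
time_s: 5.8
tool_pos: [0.5223, -0.448, 0.0771]
tcp_rot: [0.884, 0.467, 0.002, 0.007]
wrist_force: [-0.4, -1.4, -0.8]
grip_width: 0.264
finger_force: 108.2
```

{"name": "send_rows", "arguments": {
  "moves": "0.1 0 0 0 0; 0.1 0 0 0 0; 0.1 0 0 0 0; 0.1 0 0 0 0; 0.1 0 0 0 0"
}}

```text
time_s: 6.3
tool_pos: [0.5176, -0.4437, 0.0747]
tcp_rot: [0.885, 0.466, 0.0, 0.001]
wrist_force: [0.5, 0.1, -2.0]
grip_width: 0.263
finger_force: 108.2
```

```bash
python3 - <<'E'
from h import *
snap('wrist','w4',(160,0,480,240),2.5); st()
E
```

```text
t 6.35 pos [ 517.5 -443.6   74.5] yaw 55.54 zax [ 0.0013 -0.0013 -1.    ] F [-0.5  0.5 -2.4] grip 0.264 108.2
```

View pics/w4.png

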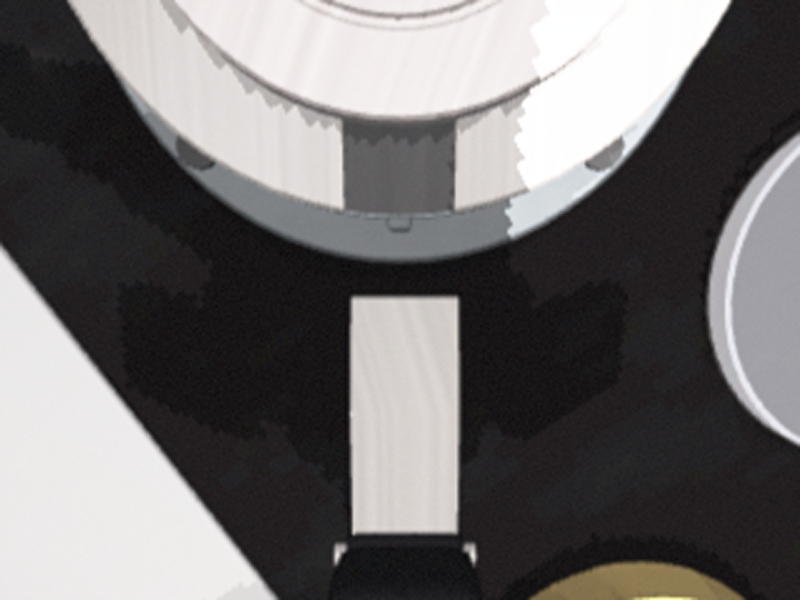

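```bash
python3 - <<'E'
from h import *
s=np.load('pics/w4.npz');M=R.from_quat(s['rot']).as_matrix()
f=lambda u,v,z:(M.T@(px2w('w4',160+u/2.5,v/2.5,z)-s['pos'])*1e3).round(2)
print('tip',f(350,296,.074),f(459,296,.074),'root',f(351,530,.082),f(458,530,.082))
for z in (.0568,.0588,.0608): print(z,'rim',f(344,210,z),f(456,212,z),'top rim',f(343,208,z+.0032),f(456,209,z+.0032),'in',f(342,122,z+.0032),f(455,122,z+.0032),'flange edge',f(399,120,z+.0112))
E
```

```text
tip [66.19 -8.6   0.7 ] [66.19  9.81  0.74] root [27.14 -8.67 -7.29] [27.13  9.91 -7.25]
0.0568 rim [ 80.51 -10.5   17.89] [80.17 10.07 17.93] top rim [ 80.74 -10.45  14.69] [80.58  9.87 14.73] in [ 94.94 -10.32  14.68] [94.94  9.43 14.73] flange edge [94.23 -0.31  6.7 ]
0.0588 rim [ 80.44 -10.36  15.89] [80.1   9.95 15.93] top rim [ 80.67 -10.31  12.69] [80.5   9.76 12.73] in [ 94.68 -10.18  12.68] [94.69  9.32 12.73] flange edge [93.97 -0.3   4.7 ]
0.0608 rim [ 80.37 -10.22  13.89] [80.04  9.84 13.93] top rim [ 80.59 -10.17  10.69] [80.43  9.64 10.73] in [ 94.43 -10.04  10.68] [94.44  9.2  10.73] flange edge [93.72 -0.29  2.7 ]
```

{"name": "send_rows", "arguments": {
  "moves": "0.1 5 -0.5 0 -0.3; 0.1 13 -0.5 0 -0.3; 0.1 20 -0.5 0 -0.3; 0.1 20 -0.5 4 -0.3; 0.1 20 -0.5 8 -0.3"
}}

```text
time_s: 6.85
tool_pos: [0.5285, -0.4261, 0.065]
tcp_rot: [0.883, 0.469, -0.0, 0.0]
wrist_force: [-0.3, -0.1, -2.4]
grip_width: 0.265
finger_force: 108.2
```

{"name": "send_rows", "arguments": {
  "moves": "0.1 0 0 0 0; 0.1 0 0 1 0; 0.1 0 0 1.5 0; 0.1 0 0 2 0; 0.1 0 0 2 0"
}}

```text
time_s: 7.35
tool_pos: [0.5281, -0.4266, 0.0632]
tcp_rot: [0.884, 0.468, 0.0, -0.0]
wrist_force: [-0.2, -0.1, -1.5]
grip_width: 0.267
finger_force: 108.2
```

```bash
python3 - <<'E'
from h import *
snap('wrist','w5',(160,0,480,240),2.5); st()
E
```

```text
t 7.4 pos [ 528.1 -426.6   63.3] yaw 55.83 zax [ 0.  0. -1.] F [-1.   0.7 -1.2] grip 0.263 108.2
```

View pics/w5.png

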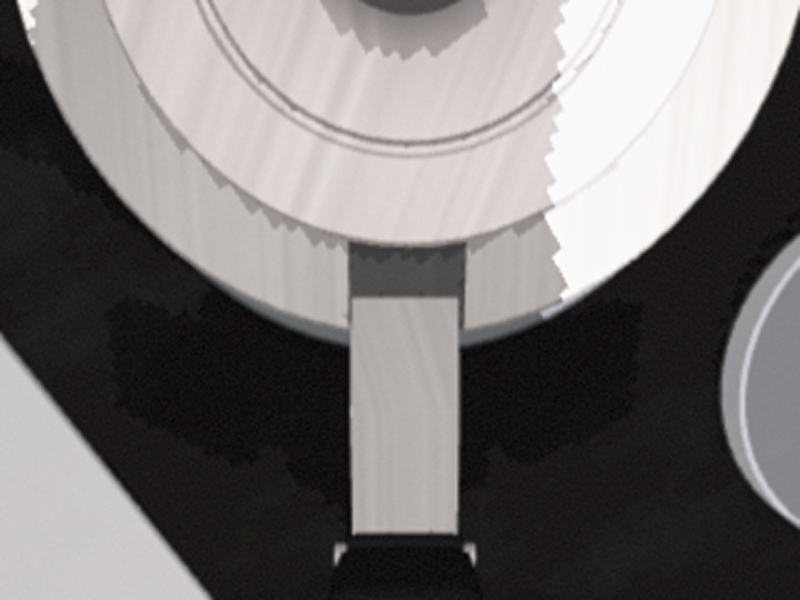

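{"name": "send_rows", "arguments": {
  "moves": "0.1 0 0.4 0 0; 0.1 0 0.4 0.4 0; 0.1 0 0.4 0.8 0; 0.1 0 0.4 0.8 0; 0.1 0 0.4 0.8 0"
}}

```text
time_s: 7.9
tool_pos: [0.5285, -0.4267, 0.0625]
tcp_rot: [0.884, 0.468, 0.0, -0.0]
wrist_force: [-0.4, 0.2, -1.1]
grip_width: 0.264
finger_force: 108.2
```

{"name": "send_rows", "arguments": {
  "moves": "0.1 0 0 0.2 0; 0.1 0 0 0.4 0; 0.1 0 0 0.6 0; 0.1 0 0 0.6 0; 0.1 0 0 0.6 0"
}}

```text
time_s: 8.4
tool_pos: [0.5285, -0.4267, 0.0619]
tcp_rot: [0.884, 0.468, 0.0, -0.0]
wrist_force: [0.2, 0.4, -0.8]
grip_width: 0.266
finger_force: 108.2
```

{"name": "send_rows", "arguments": {
  "moves": "0.1 0 0 0.2 0; 0.1 0 0 0.4 0; 0.1 0 0 0.6 0; 0.1 0 0 0.6 0; 0.1 0 0 0.6 0"
}}

```text
time_s: 8.9
tool_pos: [0.5285, -0.4267, 0.0613]
tcp_rot: [0.884, 0.468, 0.0, -0.0]
wrist_force: [-0.4, -0.2, -1.5]
grip_width: 0.266
finger_force: 108.2
```

{"name": "send_rows", "arguments": {
  "moves": "0.1 0 0 0.2 0; 0.1 0 0 0.4 0; 0.1 0 0 0.5 0; 0.1 0 0 0.5 0; 0.1 0 0 0.5 0"
}}

```text
time_s: 9.4
tool_pos: [0.5285, -0.4267, 0.0607]
tcp_rot: [0.884, 0.468, 0.0, -0.0]
wrist_force: [-0.1, -0.9, -1.3]
grip_width: 0.265
finger_force: 108.2
```

{"name": "send_rows", "arguments": {
  "moves": "0.1 0 0 0.2 0; 0.1 0 0 0.4 0; 0.1 0 0 0.6 0; 0.1 0 0 0.6 0; 0.1 0 0 0.6 0"
}}

```text
time_s: 9.9
tool_pos: [0.5285, -0.4267, 0.0601]
tcp_rot: [0.884, 0.468, 0.0, -0.0]
wrist_force: [-0.0, 0.3, -1.0]
grip_width: 0.262
finger_force: 108.2
```

{"name": "send_rows", "arguments": {
  "moves": "0.1 0 0 0.2 0; 0.1 0 0 0.4 0; 0.1 0 0 0.5 0; 0.1 0 0 0.5 0; 0.1 0 0 0.5 0"
}}

```text
time_s: 10.4
tool_pos: [0.5285, -0.4268, 0.0599]
tcp_rot: [0.884, 0.468, 0.0, 0.0]
wrist_force: [-1.3, 0.7, -0.5]
grip_width: 0.265
finger_force: 108.2
```

```bash
python3 - <<'E'
from h import *
st(); snap('wrist','w6',(160,0,480,240),2.5)
E
```

```text
t 10.4 pos [ 528.5 -426.8   59.9] yaw 55.84 zax [ 2.e-04 -1.e-04 -1.e+00] F [-1.3  0.7 -0.5] grip 0.265 108.2
```

View pics/w6.png

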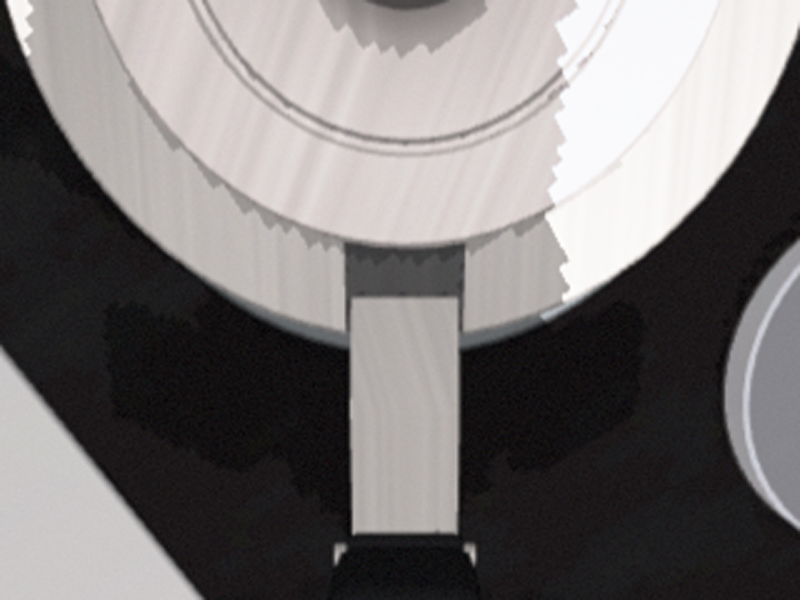

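{"name": "send_rows", "arguments": {
  "moves": "0.1 0 0 0.2 0; 0.1 0 0 0.4 0; 0.1 0 0 0.4 0; 0.1 0 0 0.4 0; 0.1 0 0 0.4 0"
}}

```text
time_s: 10.95
tool_pos: [0.5285, -0.4269, 0.0597]
tcp_rot: [0.884, 0.468, 0.0, 0.0]
wrist_force: [-2.0, 0.2, 4.6]
grip_width: 0.261
finger_force: 108.7
```

```bash
python3 - <<'E'
from h import *
s=np.load('pics/w6.npz');M=R.from_quat(s['rot']).as_matrix()
f=lambda u,v,z:(M.T@(px2w('w6',160+u/2.5,v/2.5,z)-s['pos'])*1e3).round(2)
print('tip',f(404,296,.059),'flange',f(405,243,.0684),'rim',f(346,330,.0604), 'rimR',f(464,330,.0604),w2px('w6',[.597,-.327,.09]))
E
```

```text
tip [66.18  0.52  0.88] flange [74.76  0.68 -8.52] rim [60.65 -9.31 -0.52] rimR [60.66 10.69 -0.52] [322.01554476 -72.84151968]
```

{"name": "send_rows", "arguments": {
  "moves": "0.1 0 0 -0.25 0; 0.1 1 0 -0.25 0; 0.1 2.5 0 -0.25 0; 0.1 4 0 -0.25 0; 0.1 5 0 -0.25 0"
}}

```text
time_s: 11.45
tool_pos: [0.5317, -0.4229, 0.0597]
tcp_rot: [0.884, 0.468, 0.0, 0.001]
wrist_force: [-0.4, -0.9, 4.3]
grip_width: 0.264
finger_force: 108.8
```

{"name": "send_rows", "arguments": {
  "moves": "0.1 1 0.1 0 0; 0.1 2 0.1 0 0; 0.1 3 0.1 0 0; 0.1 4 0.1 0 0; 0.1 5 0.1 0 0"
}}

```text
time_s: 11.95
tool_pos: [0.5343, -0.4186, 0.0597]
tcp_rot: [0.884, 0.468, 0.0, 0.0]
wrist_force: [-1.4, -1.6, 4.8]
grip_width: 0.265
finger_force: 108.9
```

{"name": "send_rows", "arguments": {
  "moves": "0.1 0.4 0 0 0; 0.1 0.8 0 0 0; 0.1 1.2 0 0 0; 0.1 1.6 0 0 0; 0.1 2 0 0 0"
}}

```text
time_s: 12.45
tool_pos: [0.5352, -0.4173, 0.0597]
tcp_rot: [0.884, 0.468, -0.0, 0.0]
wrist_force: [-1.8, -2.7, 4.4]
grip_width: 0.267
finger_force: 108.9
```

{"name": "send_rows", "arguments": {
  "moves": "0.1 0.3 0 0 0; 0.1 0.6 0 0 0; 0.1 0.9 0 0 0; 0.1 1.2 0 0 0; 0.1 1.5 0 0 0"
}}

```text
time_s: 12.95
tool_pos: [0.5356, -0.4169, 0.0599]
tcp_rot: [0.883, 0.468, -0.001, 0.001]
wrist_force: [-2.6, -4.6, 5.2]
grip_width: 0.264
finger_force: 108.9
```

{"name": "send_rows", "arguments": {
  "moves": "0.1 0.2 0 0 0; 0.1 0.4 0 0 0; 0.1 0.6 0 0 0; 0.1 0.8 0 0 0; 0.1 1 0 0 0"
}}

```text
time_s: 13.45
tool_pos: [0.5358, -0.4167, 0.0599]
tcp_rot: [0.883, 0.469, -0.001, 0.001]
wrist_force: [-3.5, -6.1, 4.8]
grip_width: 0.264
finger_force: 108.9
```

{"name": "send_rows", "arguments": {
  "moves": "0.1 0.3 0 0 0; 0.1 0.6 0 0 0; 0.1 0.9 0 0 0; 0.1 1.2 0 0 0; 0.1 1.2 0 0 0"
}}

```text
time_s: 13.95
tool_pos: [0.536, -0.4164, 0.06]
tcp_rot: [0.883, 0.469, -0.002, 0.002]
wrist_force: [-4.4, -7.0, 5.9]
grip_width: 0.262
finger_force: 109.0
```

{"name": "send_rows", "arguments": {
  "moves": "0.1 0.3 0 0 0; 0.1 0.6 0 0 0; 0.1 0.8 0 0 0; 0.1 0.8 0 0 0; 0.1 0.8 0 0 0"
}}

```text
time_s: 14.45
tool_pos: [0.5362, -0.4162, 0.0601]
tcp_rot: [0.883, 0.469, -0.002, 0.002]
wrist_force: [-5.7, -7.5, 5.3]
grip_width: 0.263
finger_force: 109.0
```

{"name": "send_rows", "arguments": {
  "moves": "0.1 0.3 0 0 0; 0.1 0.6 0 0 0; 0.1 0.9 0 0 0; 0.1 1.2 0 0 0; 0.1 1.2 0 0 0"
}}

```text
time_s: 14.95
tool_pos: [0.5365, -0.416, 0.0602]
tcp_rot: [0.883, 0.469, -0.003, 0.002]
wrist_force: [-7.4, -8.9, 6.6]
grip_width: 0.265
finger_force: 109.0
```

{"name": "send_rows", "arguments": {
  "moves": "0.1 0.3 0 0 0; 0.1 0.6 0 0 0; 0.1 0.8 0 0 0; 0.1 0.8 0 0 0; 0.1 0.8 0 0 0"
}}

```text
time_s: 15.45
tool_pos: [0.539, -0.4119, 0.0598]
tcp_rot: [0.884, 0.468, -0.0, 0.0]
wrist_force: [-0.8, -1.5, 4.2]
grip_width: 0.264
finger_force: 109.0
```

```bash
python3 - <<'E'
from h import *
st(); snap('wrist','w7')
a=cv2.imread('pics/w6.png')
E
```

```text
t 15.45 pos [ 539.  -411.9   59.8] yaw 55.84 zax [ 3.e-04 -7.e-04 -1.e+00] F [-0.8 -1.5  4.2] grip 0.264 109.0
```

{"name": "send_rows", "arguments": {
  "moves": "0.1 -8 0 0 0; 0.1 -18 0 0 0; 0.1 -30 0 0 0; 0.1 -31 0 -20 0; 0.1 -31 0 -50 0"
}}

```text
time_s: 16.0
tool_pos: [0.5182, -0.4369, 0.1059]
tcp_rot: [0.884, 0.468, -0.002, -0.004]
wrist_force: [0.1, -0.6, -1.3]
grip_width: 0.266
finger_force: 108.4
```

{"name": "send_rows", "arguments": {
  "moves": "0.1 23 10 -25 0; 0.1 46 20 -50 0; 0.1 70 30 -75 0; 0.1 94 40 -90 0; 0.1 114 45 -90 0"
}}

```text
time_s: 16.5
tool_pos: [0.624, -0.3692, 0.2007]
tcp_rot: [0.884, 0.468, 0.0, 0.002]
wrist_force: [-1.3, -0.1, -2.4]
grip_width: 0.264
finger_force: 108.4
```

{"name": "send_rows", "arguments": {
  "moves": "0.1 0 0 0 0; 0.1 0 0 0 0; 0.1 0 0 0 0; 0.1 0 0 0 0; 0.1 0 0 0 0"
}}

```text
time_s: 17.0
tool_pos: [0.622, -0.3687, 0.199]
tcp_rot: [0.884, 0.468, -0.0, -0.0]
wrist_force: [-0.1, -0.6, -1.6]
grip_width: 0.269
finger_force: 108.4
```

```bash
python3 - <<'E'
from h import *
snap('wrist','w8',(160,20,480,260),2.5); st()
E
```

```text
t 17.05 pos [ 622.1 -368.6  199.3] yaw 55.78 zax [-6.e-04  2.e-04 -1.e+00] F [-0.8 -0.2 -2. ] grip 0.265 108.4
```

View pics/w8.png

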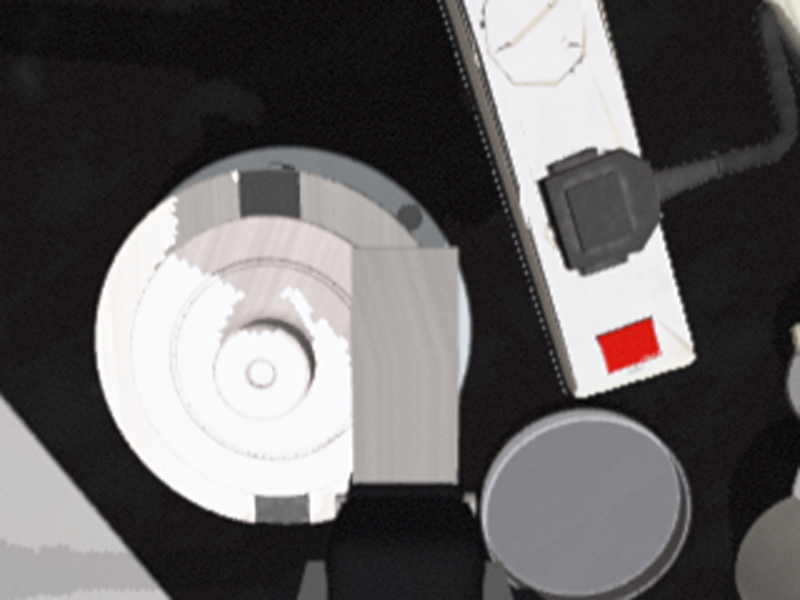

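```bash
python3 - <<'E'
from h import *
s=np.load('pics/w8.npz');M=R.from_quat(s['rot']).as_matrix()
f=lambda u,v,z:(M.T@(px2w('w8',160+u/2.5,20+v/2.5,z)-s['pos'])*1e3)
g=cv2.cvtColor(s['pixels'],cv2.COLOR_RGB2GRAY).astype(int)
for v in (90,93,96,99,103,219,222,225,228): print(v,g[v,250:290] if v<150 else g[v,256:292])
for nm,a,b in (('B rim',(239,171),(299,170)),('B in',(241,214),(300,216)),('A in',(255,495),(308,493)),('A rim',(257,523),(309,522))):
    A,B=f(*a,.0604),f(*b,.0604); print(nm,A.round(2),B.round(2),((A+B)/2).round(2),(B-A)[1].round(2))
E
```

```text
90 [175 173 192 252 255 163  87  74  79  78  79  79  76  76  77  76  79  78
  76  77  77  78  80  79  76  77  79  75  70  99 175 183 178 171 168 164
 155 152 144 130]
93 [184 182 180 183 188 126  80  75  77  77  75  77  76  74  77  78  78  78
  75  76  77  78  78  80  77  78  78  75  75  99 176 183 184 178 179 178
 175 178 179 183]
96 [185 182 182 183 184 134  84  76  76  81  78  76  78  78  76  76  77  78
  79  77  77  77  80  80  77  78  78  77  75  83 173 180 182 178 179 178
 175 176 179 181]
99 [184 183 178 184 184 146  87  76  78  80  79  76  73  76  78  78  76  77
  79  78  77  78  79  78  78  78  77  78  73  80 170 181 182 176 176 178
 174 174 176 179]
103 [183 182 181 183 183 156  92  74  77  77  77  76  76  76  76  76  77  77
  78  77  78  77  79  79  76  78  78  76  76  84 149 177 181 176 177 176
 173 173 176 178]
219 [249 250 249 250 252 233 129 117 122 124 127 128 128 126 124 127 128 129
 126 123 118 125 126 124 120 123 121 168 251 251 250 250 250 245 242 243]
222 [249 249 248 250 252 246 137 118 122 122 118 119 113 108 106 108 110 110
 112 112 115 116 112 110 111 109 122 167 251 251 250 250 250 242 242 243]
225 [250 250 246 242 249 255 149 104 107 107 110 110 109 109 109 109 109 112
 112 111 113 116 115 110 111 108 108 139 251 249 247 242 242 241 242 245]
228 [ 88 133 147 191 210 210 118  98  98  89 102 109 107  96  94  94  95 108
 110 106  97 101  98  97 110 118 116 117 207 219 203 188 185 129 105  81]
B rim [ 81.32 -52.74 138.65] [ 81.63 -33.37 138.63] [ 81.48 -43.06 138.64] 19.37
B in [ 67.97 -52.87 138.65] [ 67.34 -33.58 138.63] [ 67.66 -43.22 138.64] 19.29
A in [-30.03 -53.48 138.67] [-29.25 -34.25 138.65] [-29.64 -43.86 138.66] 19.23
A rim [-40.96 -53.32 138.67] [-40.55 -34.27 138.65] [-40.75 -43.8  138.66] 19.06
```

```bash
python3 - <<'E'
from h import *
s=np.load('pics/w8.npz');M=R.from_quat(s['rot']).as_matrix()
f=lambda u,v,z:(M.T@(px2w('w8',u,v,z)-s['pos'])*1e3)
P=[]
for v,a,b in ((93,254.96,279.3),(99,255.15,279.5),(222,261.6,283.1),(225,261.8,283.3)):
    A,B=f(a,v,.0604),f(b,v,.0604);m=(A+B)/2;P.append(m);print(m.round(2),(B-A)[1].round(2))
P=np.array(P);k=np.polyfit(P[:,0],P[:,1],1);print(k,np.degrees(k[0]))
h=f(160+261/2.5-.3,20+373/2.5-.3,.092+.0004);print('hub',h, 'line at hub',np.polyval(k,h[0]))
# wedge in this image: tip row and center
g=cv2.cvtColor(s['pixels'],cv2.COLOR_RGB2GRAY).astype(int);print(g[140,296:306],g[140,338:350]);print(f(160+352/2.5-.3,119,.198),f(160+459/2.5-.3,119,.198))
m=M@np.array([*(h[:2]),0])/1e3+s['pos'];print('hub world',m)
E
```

```text
[ 77.79 -43.61 138.64] 19.71
[ 73.14 -43.68 138.64] 19.82
[-33.9  -44.27 138.66] 19.55
[-36.83 -44.22 138.66] 19.61
[ 5.41147891e-03 -4.40538346e+01] 0.31005490226469967
hub [ 22.02273106 -43.60196183 106.65048504] line at hub -43.93465901784514
[201 184 191 200 178 173 170 168 168 170] [171 169 167 168 171 193 217 220 193  96  32  19]
[65.92220944 -8.41222883  1.00722903] [65.92645463  9.7042987   0.98922724]
hub world [ 0.5983063  -0.32597786  0.19905043]
```

```bash
python3 - <<'E'
from h import *
plan([(.6643,-.2289,.075,55.47),(.6643,-.2289,.0605,55.47)])
E
```

```text
x 139.3 y -43.7 z 124.3 turn 0.31
x 0.0 y 0.0 z 14.5 turn 0.00
```

{"name": "send_rows", "arguments": {
  "moves": "0.1 45 -5 15 0.31; 0.1 90 -20 35 0.31; 0.1 130 -37 60 0.31; 0.1 139.3 -43.7 85 0.31; 0.1 139.3 -43.7 110 0.31"
}}

```text
time_s: 17.55
tool_pos: [0.665, -0.2251, 0.089]
tcp_rot: [0.884, 0.467, 0.0, -0.0]
wrist_force: [-0.2, -0.6, -2.7]
grip_width: 0.266
finger_force: 108.4
```

{"name": "send_rows", "arguments": {
  "moves": "0.1 0 0 8 0; 0.1 0 0 14 0; 0.1 0 0 18 0; 0.1 0 0 22 0; 0.1 0 0 22 0"
}}

```text
time_s: 18.05
tool_pos: [0.665, -0.2289, 0.0679]
tcp_rot: [0.885, 0.465, 0.0, 0.0]
wrist_force: [0.3, -0.7, -1.4]
grip_width: 0.264
finger_force: 108.4
```

```bash
python3 - <<'E'
from h import *
st(); plan([(.6643,-.2289,.0620,55.47)])
E
```

```text
t 18.05 pos [ 665.  -228.9   67.9] yaw 55.49 zax [ 7.e-04 -2.e-04 -1.e+00] F [ 0.3 -0.7 -1.4] grip 0.264 108.4
x -0.4 y -0.6 z 5.9 turn 0.02
```

{"name": "send_rows", "arguments": {
  "moves": "0.1 0 -0.6 2 0; 0.1 0 -0.6 4 0; 0.1 0 -0.6 4.5 0; 0.1 0 -0.6 5 0; 0.1 0 -0.6 5.5 0"
}}

```text
time_s: 18.55
tool_pos: [0.6645, -0.2279, 0.0621]
tcp_rot: [0.885, 0.466, 0.0, 0.0]
wrist_force: [-0.5, -0.5, -1.2]
grip_width: 0.264
finger_force: 108.4
```

{"name": "send_rows", "arguments": {
  "moves": "0.1 0 0 0.5 0; 0.1 0 0 1 0; 0.1 0 0 1.5 0; 0.1 0 0 1.9 0; 0.1 0 0 1.9 0"
}}

```text
time_s: 19.05
tool_pos: [0.6643, -0.2279, 0.06]
tcp_rot: [0.885, 0.466, -0.0, -0.0]
wrist_force: [-0.6, -0.5, -1.7]
grip_width: 0.264
finger_force: 108.4
```

{"name": "send_rows", "arguments": {
  "moves": "0.1 0 0.3 0 0; 0.1 0 0.5 0.2 0; 0.1 0 0.5 0.4 0; 0.1 0 0.5 0.5 0; 0.1 0 0.5 0.5 0"
}}

```text
time_s: 19.55
tool_pos: [0.6649, -0.2283, 0.0598]
tcp_rot: [0.885, 0.466, 0.0, 0.0]
wrist_force: [0.1, 0.1, -0.5]
grip_width: 0.259
finger_force: 108.4
```

{"name": "send_rows", "arguments": {
  "moves": "0.1 -1 0 0.1 0; 0.1 -2 0 0.2 0; 0.1 -3 0 0.2 0; 0.1 -4 0 0.2 0; 0.1 -5 0 0.2 0"
}}

```text
time_s: 20.05
tool_pos: [0.6622, -0.2324, 0.0597]
tcp_rot: [0.885, 0.466, 0.0, 0.0]
wrist_force: [1.1, 0.4, 2.1]
grip_width: 0.265
finger_force: 108.4
```

{"name": "send_rows", "arguments": {
  "moves": "0.1 -1 -0.2 0 0; 0.1 -2 -0.2 0 0; 0.1 -3 -0.2 0 0; 0.1 -4 -0.2 0 0; 0.1 -5 -0.2 0 0"
}}

```text
time_s: 20.55
tool_pos: [0.6592, -0.2364, 0.0597]
tcp_rot: [0.885, 0.466, 0.0, 0.0]
wrist_force: [1.2, 1.4, 3.7]
grip_width: 0.261
finger_force: 108.6
```

{"name": "send_rows", "arguments": {
  "moves": "0.1 -0.4 0 0 0; 0.1 -0.8 0 0 0; 0.1 -1.2 0 0 0; 0.1 -1.6 0 0 0; 0.1 -2 0 0 0"
}}

```text
time_s: 21.05
tool_pos: [0.6581, -0.2378, 0.0597]
tcp_rot: [0.885, 0.466, 0.0, 0.0]
wrist_force: [1.6, 1.4, 3.8]
grip_width: 0.259
finger_force: 108.7
```

{"name": "send_rows", "arguments": {
  "moves": "0.1 -0.4 0 0 0; 0.1 -0.8 0 0 0; 0.1 -1.2 0 0 0; 0.1 -1.5 0 0 0; 0.1 -1.5 0 0 0"
}}

```text
time_s: 21.55
tool_pos: [0.6574, -0.239, 0.0597]
tcp_rot: [0.885, 0.466, 0.0, 0.0]
wrist_force: [2.4, 2.8, 5.2]
grip_width: 0.262
finger_force: 108.8
```

{"name": "send_rows", "arguments": {
  "moves": "0.1 -0.4 0 0 0; 0.1 -0.8 0 0 0; 0.1 -1.2 0 0 0; 0.1 -1.6 0 0 0; 0.1 -1.8 0 0 0"
}}

```text
time_s: 22.05
tool_pos: [0.6565, -0.2403, 0.0597]
tcp_rot: [0.885, 0.466, 0.001, -0.0]
wrist_force: [2.1, 4.1, 5.7]
grip_width: 0.261
finger_force: 108.8
```

{"name": "send_rows", "arguments": {
  "moves": "0.1 -0.3 0 0 0; 0.1 -0.6 0 0 0; 0.1 -0.9 0 0 0; 0.1 -1 0 0 0; 0.1 -1 0 0 0"
}}

```text
time_s: 22.55
tool_pos: [0.6558, -0.2412, 0.0597]
tcp_rot: [0.885, 0.466, 0.001, 0.0]
wrist_force: [1.1, 2.7, 5.4]
grip_width: 0.262
finger_force: 108.8
```

{"name": "send_rows", "arguments": {
  "moves": "0.1 -0.3 0 0 0; 0.1 -0.6 0 0 0; 0.1 -0.9 0 0 0; 0.1 -1.2 0 0 0; 0.1 -1.5 0 0 0"
}}

```text
time_s: 23.05
tool_pos: [0.6554, -0.242, 0.0598]
tcp_rot: [0.885, 0.466, 0.001, -0.0]
wrist_force: [3.2, 4.6, 4.6]
grip_width: 0.268
finger_force: 108.8
```

{"name": "send_rows", "arguments": {
  "moves": "0.1 -0.3 0 0 0; 0.1 -0.6 0 0 0; 0.1 -0.9 0 0 0; 0.1 -1.2 0 0 0; 0.1 -1.2 0 0 0"
}}

```text
time_s: 23.55
tool_pos: [0.6544, -0.2434, 0.0598]
tcp_rot: [0.885, 0.466, 0.001, 0.0]
wrist_force: [2.2, 3.0, 5.0]
grip_width: 0.263
finger_force: 108.8
```

{"name": "send_rows", "arguments": {
  "moves": "0.1 8 0 0 0; 0.1 18 0 0 0; 0.1 29 0 0 0; 0.1 29 0 -26 0; 0.1 10 0 -52 0"
}}

```text
time_s: 24.05
tool_pos: [0.6598, -0.2313, 0.1089]
tcp_rot: [0.884, 0.467, -0.0, -0.003]
wrist_force: [0.3, 0.4, -2.2]
grip_width: 0.264
finger_force: 108.4
```

{"name": "send_rows", "arguments": {
  "moves": "0.1 -48 0 0 0; 0.1 -96 0 0 0; 0.1 -144 0 0 0; 0.1 -192 0 0 0; 0.1 -231.5 0 0 0"
}}

```text
time_s: 24.55
tool_pos: [0.5271, -0.4267, 0.1096]
tcp_rot: [0.885, 0.466, -0.0, -0.002]
wrist_force: [0.4, -0.1, -0.8]
grip_width: 0.26
finger_force: 108.4
```

{"name": "send_rows", "arguments": {
  "moves": "0.1 0 0 20 0; 0.1 0 0 40 0; 0.1 0 0 45 0; 0.1 0 0 47 0; 0.1 0 0 47 0"
}}

```text
time_s: 25.05
tool_pos: [0.5292, -0.4257, 0.0642]
tcp_rot: [0.885, 0.466, 0.0, -0.0]
wrist_force: [1.0, 0.2, -1.3]
grip_width: 0.266
finger_force: 108.4
```

```bash
cat >> h.py <<'E'
def ql():
    p=r.state()['tool_pos']*1e3; a=np.radians(55.47); dx,dy=p[0]-597.4,p[1]+326.1
    F=r.state()['wrist_force']
    print('q %.2f lat %.2f z %.2f  Fq %.1f'%(dx*np.cos(a)+dy*np.sin(a),dx*np.sin(a)-dy*np.cos(a),p[2],F[0]*np.cos(a)+F[1]*np.sin(a)))
E
python3 - <<'E'
from h import *
st(); ql()
E
```

```text
t 25.05 pos [ 529.2 -425.7   64.2] yaw 55.57 zax [ 1.e-04  5.e-04 -1.e+00] F [ 1.   0.2 -1.3] grip 0.266 108.4
q -120.74 lat 0.31 z 64.17  Fq 0.8
```

{"name": "send_rows", "arguments": {
  "moves": "0.1 0 -0.3 1.5 0; 0.1 0 -0.3 3 0; 0.1 0 -0.3 4 0; 0.1 0 -0.3 4.5 0; 0.1 0 -0.3 4.8 0"
}}

```text
time_s: 25.55
tool_pos: [0.5283, -0.4262, 0.0598]
tcp_rot: [0.885, 0.466, 0.0, 0.0]
wrist_force: [-0.4, 0.2, 0.7]
grip_width: 0.263
finger_force: 108.4
```

{"name": "send_rows", "arguments": {
  "moves": "0.1 2 0 0 0; 0.1 4 0 0 0; 0.1 6 0 0 0; 0.1 8 0 0 0; 0.1 10 0 0 0"
}}

```text
time_s: 26.05
tool_pos: [0.5342, -0.4179, 0.0599]
tcp_rot: [0.885, 0.466, 0.0, 0.0]
wrist_force: [-0.6, -0.8, 0.9]
grip_width: 0.263
finger_force: 108.4
```

```bash
python3 - <<'E'
from h import *
st(); ql()
E
```

```text
t 26.05 pos [ 534.2 -417.9   59.9] yaw 55.54 zax [ 4.e-04 -4.e-04 -1.e+00] F [-0.6 -0.8  0.9] grip 0.263 108.4
q -111.50 lat -0.02 z 59.90  Fq -1.0
```

Continue in to q ≈ -105, watching the force.

{"name": "send_rows", "arguments": {
  "moves": "0.1 0.6 0 0.1 0; 0.1 1.2 0 0.1 0; 0.1 1.8 0 0.1 0; 0.1 2.4 0 0.1 0; 0.1 3 0 0.1 0"
}}

```text
time_s: 26.55
tool_pos: [0.5357, -0.4157, 0.0598]
tcp_rot: [0.885, 0.466, 0.0, 0.0]
wrist_force: [-0.4, -2.1, 2.6]
grip_width: 0.268
finger_force: 108.6
```

{"name": "send_rows", "arguments": {
  "moves": "0.1 0.5 0 0 0; 0.1 1 0 0 0; 0.1 1.5 0 0 0; 0.1 2 0 0 0; 0.1 2.5 0 0 0"
}}

```text
time_s: 27.05
tool_pos: [0.5372, -0.4136, 0.0598]
tcp_rot: [0.885, 0.466, 0.0, 0.0]
wrist_force: [-1.2, -1.7, 4.0]
grip_width: 0.262
finger_force: 108.8
```

```bash
python3 - <<'E'
from h import *
st(); ql()
E
```

```text
t 27.05 pos [ 537.2 -413.6   59.8] yaw 55.53 zax [ 4.e-04 -4.e-04 -1.e+00] F [-1.2 -1.7  4. ] grip 0.262 108.8
q -106.24 lat -0.02 z 59.79  Fq -2.0
```

{"name": "send_rows", "arguments": {
  "moves": "0.1 0.4 0 0 0; 0.1 0.8 0 0 0; 0.1 1.2 0 0 0; 0.1 1.6 0 0 0; 0.1 2 0 0 0"
}}

```text
time_s: 27.55
tool_pos: [0.538, -0.4124, 0.0598]
tcp_rot: [0.885, 0.466, -0.0, 0.001]
wrist_force: [-1.9, -3.5, 5.6]
grip_width: 0.267
finger_force: 108.8
```

{"name": "send_rows", "arguments": {
  "moves": "0.1 0.4 0 0 0; 0.1 0.8 0 0 0; 0.1 1.2 0 0 0; 0.1 1.5 0 0 0; 0.1 1.5 0 0 0"
}}

```text
time_s: 28.05
tool_pos: [0.5388, -0.4113, 0.0598]
tcp_rot: [0.885, 0.466, -0.0, 0.001]
wrist_force: [-2.0, -2.3, 5.3]
grip_width: 0.262
finger_force: 108.9
```

```bash
python3 - <<'E'
from h import *
st(); ql()
E
```

```text
t 28.05 pos [ 538.8 -411.3   59.8] yaw 55.54 zax [-1.0e-04 -1.3e-03 -1.0e+00] F [-2.  -2.3  5.3] grip 0.262 108.9
q -103.42 lat 0.04 z 59.84  Fq -3.0
```

{"name": "send_rows", "arguments": {
  "moves": "0.1 0.4 0 0 0; 0.1 0.8 0 0 0; 0.1 1.2 0 0 0; 0.1 1.6 0 0 0; 0.1 1.8 0 0 0"
}}

```text
time_s: 28.55
tool_pos: [0.5394, -0.4106, 0.0599]
tcp_rot: [0.885, 0.466, -0.001, 0.001]
wrist_force: [-2.9, -3.5, 5.5]
grip_width: 0.265
finger_force: 108.9
```

{"name": "send_rows", "arguments": {
  "moves": "0.1 0.3 0 0 0; 0.1 0.6 0 0 0; 0.1 0.9 0 0 0; 0.1 1.2 0 0 0; 0.1 1.4 0 0 0"
}}

```text
time_s: 29.05
tool_pos: [0.5402, -0.4095, 0.0599]
tcp_rot: [0.885, 0.466, -0.001, 0.001]
wrist_force: [-4.4, -4.7, 5.0]
grip_width: 0.262
finger_force: 108.9
```

```bash
python3 - <<'E'
from h import *
st(); ql()
E
```

```text
t 29.05 pos [ 540.2 -409.5   59.9] yaw 55.56 zax [-9.0e-04 -2.9e-03 -1.0e+00] F [-4.4 -4.7  5. ] grip 0.262 108.9
q -101.19 lat 0.14 z 59.93  Fq -6.4
```

{"name": "send_rows", "arguments": {
  "moves": "0.1 -8 0 0 0; 0.1 -18 0 0 0; 0.1 -31 0 0 0; 0.1 -31 0 -26 0; 0.1 -12 0 -52 0"
}}

```text
time_s: 29.55
tool_pos: [0.5305, -0.4199, 0.1092]
tcp_rot: [0.886, 0.464, -0.002, -0.002]
wrist_force: [0.3, 0.6, -1.7]
grip_width: 0.262
finger_force: 108.4
```

{"name": "send_rows", "arguments": {
  "moves": "0.1 48 0 0 0; 0.1 96 0 0 0; 0.1 144 0 0 0; 0.1 192 0 0 0; 0.1 229 0 0 0"
}}

```text
time_s: 30.05
tool_pos: [0.6635, -0.2274, 0.1096]
tcp_rot: [0.885, 0.466, -0.001, -0.001]
wrist_force: [0.1, -0.8, -2.7]
grip_width: 0.263
finger_force: 108.4
```

{"name": "send_rows", "arguments": {
  "moves": "0.1 0 0 20 0; 0.1 0 0 40 0; 0.1 0 0 45 0; 0.1 0 0 47 0; 0.1 0 0 47 0"
}}

```text
time_s: 30.55
tool_pos: [0.6634, -0.23, 0.0643]
tcp_rot: [0.885, 0.466, -0.0, 0.0]
wrist_force: [-0.7, 0.2, -2.1]
grip_width: 0.262
finger_force: 108.3
```

```bash
python3 - <<'E'
from h import *
st(); ql()
E
```

```text
t 30.55 pos [ 663.4 -230.    64.3] yaw 55.49 zax [-2.e-04 -2.e-04 -1.e+00] F [-0.7  0.2 -2.1] grip 0.262 108.3
q 116.62 lat -0.11 z 64.32  Fq -0.2
```

{"name": "send_rows", "arguments": {
  "moves": "0.1 0 0.1 1.5 0; 0.1 0 0.1 3 0; 0.1 0 0.1 4 0; 0.1 0 0.1 4.5 0; 0.1 0 0.1 4.8 0"
}}

```text
time_s: 31.05
tool_pos: [0.6638, -0.2291, 0.0598]
tcp_rot: [0.885, 0.466, 0.0, 0.0]
wrist_force: [0.1, 0.1, -0.7]
grip_width: 0.263
finger_force: 108.4
```

{"name": "send_rows", "arguments": {
  "moves": "0.1 -2 0 0 0; 0.1 -4 0 0 0; 0.1 -6 0 0 0; 0.1 -8 0 0 0; 0.1 -10 0 0 0"
}}

```text
time_s: 31.55
tool_pos: [0.658, -0.2375, 0.0598]
tcp_rot: [0.885, 0.466, 0.0, 0.0]
wrist_force: [-0.3, 0.1, -0.1]
grip_width: 0.266
finger_force: 108.4
```

{"name": "send_rows", "arguments": {
  "moves": "0.1 -0.6 0 0 0; 0.1 -1.2 0 0 0; 0.1 -1.8 0 0 0; 0.1 -2.4 0 0 0; 0.1 -3 0 0 0"
}}

```text
time_s: 32.05
tool_pos: [0.6565, -0.2397, 0.0598]
tcp_rot: [0.885, 0.466, 0.0, 0.0]
wrist_force: [0.4, -0.2, -0.2]
grip_width: 0.267
finger_force: 108.4
```

```bash
python3 - <<'E'
from h import *
st(); ql()
E
```

```text
t 32.05 pos [ 656.5 -239.7   59.8] yaw 55.54 zax [ 2.e-04  1.e-04 -1.e+00] F [ 0.4 -0.2 -0.2] grip 0.267 108.4
q 104.65 lat -0.31 z 59.83  Fq 0.1
```

{"name": "send_rows", "arguments": {
  "moves": "0.1 -0.5 0.2 0 0; 0.1 -1 0.2 0 0; 0.1 -1.5 0.2 0 0; 0.1 -2 0.2 0 0; 0.1 -2.5 0.2 0 0"
}}

```text
time_s: 32.55
tool_pos: [0.6552, -0.242, 0.0598]
tcp_rot: [0.885, 0.466, 0.0, 0.0]
wrist_force: [0.4, 1.7, 1.1]
grip_width: 0.262
finger_force: 108.4
```

{"name": "send_rows", "arguments": {
  "moves": "0.1 -0.4 0 0 0; 0.1 -0.8 0 0 0; 0.1 -1.2 0 0 0; 0.1 -1.6 0 0 0; 0.1 -1.8 0 0 0"
}}

```text
time_s: 33.05
tool_pos: [0.6545, -0.243, 0.0599]
tcp_rot: [0.885, 0.466, 0.001, -0.0]
wrist_force: [1.7, 3.3, 1.2]
grip_width: 0.264
finger_force: 108.4
```

```bash
python3 - <<'E'
from h import *
st(); ql()
E
```

```text
t 33.05 pos [ 654.5 -243.    59.9] yaw 55.52 zax [ 8.e-04  6.e-04 -1.e+00] F [1.7 3.3 1.2] grip 0.264 108.4
q 100.77 lat -0.06 z 59.85  Fq 3.7
```

{"name": "send_rows", "arguments": {
  "moves": "0.1 -0.4 0 0 0; 0.1 -0.8 0 0 0; 0.1 -1.2 0 0 0; 0.1 -1.5 0 0 0; 0.1 -1.5 0 0 0"
}}

```text
time_s: 33.55
tool_pos: [0.6533, -0.2447, 0.0598]
tcp_rot: [0.885, 0.466, 0.0, 0.0]
wrist_force: [1.7, 2.9, 1.8]
grip_width: 0.268
finger_force: 108.5
```

{"name": "send_rows", "arguments": {
  "moves": "0.1 -0.4 0 0 0; 0.1 -0.8 0 0 0; 0.1 -1 0 0 0; 0.1 -1.2 0 0 0; 0.1 -1.2 0 0 0"
}}

```text
time_s: 34.05
tool_pos: [0.6527, -0.2456, 0.0598]
tcp_rot: [0.885, 0.466, 0.0, 0.0]
wrist_force: [2.0, 3.5, 2.0]
grip_width: 0.263
finger_force: 108.5
```

```bash
python3 - <<'E'
from h import *
st(); ql()
E
```

```text
t 34.05 pos [ 652.7 -245.6   59.8] yaw 55.53 zax [ 3.e-04  1.e-04 -1.e+00] F [2.  3.5 2. ] grip 0.263 108.5
q 97.65 lat -0.06 z 59.82  Fq 4.0
```

{"name": "send_rows", "arguments": {
  "moves": "0.1 8 0 0 0; 0.1 18 0 0 0; 0.1 31 0 0 0; 0.1 31 0 -26 0; 0.1 12 0 -52 0"
}}

```text
time_s: 34.55
tool_pos: [0.66, -0.232, 0.1101]
tcp_rot: [0.884, 0.467, -0.0, -0.002]
wrist_force: [0.9, -0.9, -1.2]
grip_width: 0.265
finger_force: 108.3
```

{"name": "send_rows", "arguments": {
  "moves": "0.1 -48 0 0 0; 0.1 -96 0 0 0; 0.1 -144 0 0 0; 0.1 -192 0 0 0; 0.1 -228 0 0 0"
}}

```text
time_s: 35.05
tool_pos: [0.5289, -0.425, 0.1109]
tcp_rot: [0.885, 0.466, -0.0, -0.001]
wrist_force: [0.0, -0.1, -2.1]
grip_width: 0.267
finger_force: 108.3
```

{"name": "send_rows", "arguments": {
  "moves": "0.1 0 0 20 0; 0.1 0 0 40 0; 0.1 0 0 45 0; 0.1 0 0 47 0; 0.1 0 0 47 0"
}}

```text
time_s: 35.55
tool_pos: [0.531, -0.4233, 0.0648]
tcp_rot: [0.885, 0.466, 0.0, -0.0]
wrist_force: [-0.2, 0.2, -1.7]
grip_width: 0.26
finger_force: 108.3
```

```bash
python3 - <<'E'
from h import *
st(); ql()
E
```

```text
t 35.55 pos [ 531.  -423.3   64.8] yaw 55.58 zax [ 1.e-04  1.e-04 -1.e+00] F [-0.2  0.2 -1.7] grip 0.26 108.3
q -117.69 lat 0.38 z 64.76  Fq 0.1
```

{"name": "send_rows", "arguments": {
  "moves": "0.1 0 -0.4 1.5 0; 0.1 0 -0.4 3 0; 0.1 0 -0.4 4.4 0; 0.1 0 -0.4 5 0; 0.1 0 -0.4 5.2 0"
}}

```text
time_s: 36.05
tool_pos: [0.5301, -0.4235, 0.0599]
tcp_rot: [0.885, 0.466, 0.0, 0.0]
wrist_force: [-0.9, 0.6, -0.0]
grip_width: 0.264
finger_force: 108.3
```

{"name": "send_rows", "arguments": {
  "moves": "0.1 2.4 0 0 0; 0.1 4.8 0 0 0; 0.1 7.2 0 0 0; 0.1 9.6 0 0 0; 0.1 12 0 0 0"
}}

```text
time_s: 36.55
tool_pos: [0.5371, -0.4137, 0.0599]
tcp_rot: [0.885, 0.466, 0.0, 0.0]
wrist_force: [-0.6, -0.5, 2.3]
grip_width: 0.261
finger_force: 108.4
```

{"name": "send_rows", "arguments": {
  "moves": "0.1 0.6 0 0 0; 0.1 1.2 0 0 0; 0.1 1.8 0 0 0; 0.1 2.4 0 0 0; 0.1 2.4 0 0 0"
}}

```text
time_s: 37.05
tool_pos: [0.5383, -0.4118, 0.0598]
tcp_rot: [0.885, 0.466, 0.0, 0.0]
wrist_force: [-1.4, -1.4, 4.2]
grip_width: 0.263
finger_force: 108.6
```

```bash
python3 - <<'E'
from h import *
st(); ql()
E
```

```text
t 37.05 pos [ 538.3 -411.8   59.8] yaw 55.53 zax [ 4.e-04 -4.e-04 -1.e+00] F [-1.4 -1.4  4.2] grip 0.263 108.6
q -104.13 lat -0.10 z 59.78  Fq -1.9
```

{"name": "send_rows", "arguments": {
  "moves": "0.1 0.5 0.1 0 0; 0.1 1 0.1 0 0; 0.1 1.5 0.1 0 0; 0.1 2 0.1 0 0; 0.1 2.2 0.1 0 0"
}}

```text
time_s: 37.55
tool_pos: [0.5393, -0.4106, 0.0598]
tcp_rot: [0.885, 0.466, -0.0, 0.001]
wrist_force: [-3.3, -3.3, 5.4]
grip_width: 0.258
finger_force: 108.8
```

{"name": "send_rows", "arguments": {
  "moves": "0.1 0.4 0 0 0; 0.1 0.8 0 0 0; 0.1 1.2 0 0 0; 0.1 1.5 0 0 0; 0.1 1.5 0 0 0"
}}

```text
time_s: 38.05
tool_pos: [0.5401, -0.4096, 0.0599]
tcp_rot: [0.885, 0.466, -0.0, 0.001]
wrist_force: [-1.9, -4.0, 4.4]
grip_width: 0.265
finger_force: 108.8
```

```bash
python3 - <<'E'
from h import *
st(); ql()
E
```

```text
t 38.05 pos [ 540.1 -409.6   59.9] yaw 55.54 zax [-1.0e-04 -1.7e-03 -1.0e+00] F [-1.9 -4.   4.4] grip 0.265 108.8
q -101.28 lat 0.13 z 59.86  Fq -4.4
```

{"name": "send_rows", "arguments": {
  "moves": "0.1 0.4 0 0 0; 0.1 0.8 0 0 0; 0.1 1 0 0 0; 0.1 1 0 0 0; 0.1 1 0 0 0"
}}

```text
time_s: 38.55
tool_pos: [0.5406, -0.4089, 0.0599]
tcp_rot: [0.885, 0.466, -0.001, 0.001]
wrist_force: [-3.1, -4.6, 5.3]
grip_width: 0.265
finger_force: 108.8
```

{"name": "send_rows", "arguments": {
  "moves": "0.1 -8 0 0 0; 0.1 -18 0 0 0; 0.1 -33 0 0 0; 0.1 -33 0 -15 0; 0.1 -33 0 -40 0"
}}

```text
time_s: 39.05
tool_pos: [0.5189, -0.4349, 0.0961]
tcp_rot: [0.885, 0.465, -0.002, -0.004]
wrist_force: [0.3, 0.1, -1.3]
grip_width: 0.268
finger_force: 108.4
```

```bash
python3 - <<'E'
from h import *
st(); ql()
# compare scene views before/after: hub top centroid shift
p=r.state()['tool_pos']
plan([(.409,-.300,.10,0.3),(.409,-.300,.012,.3)])
E
```

```text
t 39.05 pos [ 518.9 -434.9   96.1] yaw 55.47 zax [-0.0066  0.0049 -1.    ] F [ 0.3  0.1 -1.3] grip 0.268 108.4
q -134.11 lat -3.03 z 96.07  Fq 0.2
x 48.8 y -167.0 z -3.9 turn 55.17
x 0.0 y 0.0 z 88.0 turn 0.00
```

```bash
python3 - <<'E'
from h import *
snap('scene','sc1')
g=[cv2.cvtColor(np.load(f'pics/{n}.npz')['pixels'],cv2.COLOR_RGB2GRAY).astype(np.float32) for n in('sc0','sc1')]
c=np.array([.5978,-.3261]);a=np.radians(55.47);d=np.array([np.cos(a),np.sin(a)])
for nm,p in (('hub',[*c,.0904]),('A',[*(c-40*d/1e3),.0684]),('B',[*(c+40*d/1e3),.0684]),('C',[*(c+40*np.array([-d[1],d[0]])/1e3),.0684]),('D',[*(c-40*np.array([-d[1],d[0]])/1e3),.0684]),('foot',[c[0],c[1]-.06,.03])):
    p=np.array(p);u=w2px('sc0',p);du=w2px('sc0',p+[0,0,.004])-u;n=9 if nm!='hub' else 14
    x,y=u.round().astype(int)
    A,B=[q[y-n:y+n,x-n:x+n] for q in g]
    try:
        W=np.eye(2,3,dtype=np.float32);cc,W=cv2.findTransformECC(A,B,W,cv2.MOTION_TRANSLATION,(3,200,1e-6));sh=W[:,2]
    except Exception as e: cc,sh=0,None
    print(nm,u.round(1),'pred4mm',du.round(2),'got',sh,round(cc,3),A.std().round(1))
E
```

```text
hub [347.3 173.7] pred4mm [ 0.12 -1.81] got [ 5.7290835 12.174055 ] 0.812 86.4
A [346.7 195.9] pred4mm [ 0.12 -1.79] got [ 3.1198149 -6.1606903] 0.854 40.0
B [346.7 171.9] pred4mm [ 0.11 -1.73] got None 0 85.7
C [325.4 182.6] pred4mm [ 0.06 -1.76] got [ 0.37057483 -7.2935596 ] 0.738 42.2
D [368.  184.4] pred4mm [ 0.17 -1.76] got None 0 29.0
foot [364.  216.6] pred4mm [ 0.16 -1.71] got [ 2.5403337 -0.793466 ] 0.862 23.7
```

{"name": "send_rows", "arguments": {
  "moves": "0.1 10 -33 -4 8; 0.1 20 -67 -4 16; 0.1 30 -100 -4 24; 0.1 40 -134 -4 32; 0.1 49 -160 -4 40"
}}

```text
time_s: 39.6
tool_pos: [0.415, -0.3024, 0.102]
tcp_rot: [0.991, 0.132, -0.002, -0.001]
wrist_force: [-0.6, 0.3, -1.2]
grip_width: 0.266
finger_force: 108.3
```

{"name": "send_rows", "arguments": {
  "moves": "0.1 2 -3 10 8; 0.1 4 -4 30 15; 0.1 4 -4 50 15; 0.1 4 -4 60 15; 0.1 4 -4 60 15"
}}

```text
time_s: 40.1
tool_pos: [0.4191, -0.2984, 0.0415]
tcp_rot: [1.0, 0.005, -0.002, -0.002]
wrist_force: [0.2, -0.2, -1.5]
grip_width: 0.26
finger_force: 108.3
```

```bash
cat > cmp.py <<'E'
from h import *
st()
snap('scene','sc2')
g=[cv2.cvtColor(np.load(f'pics/{n}.npz')['pixels'],cv2.COLOR_RGB2GRAY).astype(int) for n in('sc0','sc2')]
D=abs(g[0]-g[1])[150:230,300:390]; print((D>40).sum())
for x in (335,347,359):
    for q in g: print(x,q[166:216,x])
plan([(.409,-.300,.012,.3)])
E
python3 cmp.py
```

```text
t 40.1 pos [ 419.1 -298.4   41.5] yaw 0.53 zax [-0.0038  0.003  -1.    ] F [ 0.2 -0.2 -1.5] grip 0.26 108.3
207
335 [ 31  31  41 114 191 225 237 239 238 235 234 236 237 238 237 238 237 237
 237 237 237 236 236 233 230 232 235 236 237 230 207 175 166 185 209 220
 223 223 216 192 152 121 111 107  96  89  88  90  91  95]
335 [ 31  35  82 162 218 237 240 237 233 235 238 239 239 239 239 239 238 238
 238 238 238 235 233 234 236 237 238 232 211 180 160 152 159 187 209 220
 224 224 218 193 153 122 113 107  96  90  88  90  91  96]
347 [ 29  32  78 159 214 233 234 233 235 237 237 235 220 191 170 164 164 164
 164 168 189 218 229 231 235 237 238 237 237 238 237 233 213 180 158 138
 112 105 111 117 120 124 120 113 113 114 120 128 120 109]
347 [ 68 149 212 234 236 234 236 239 239 236 223 196 172 167 166 166 166 167
 184 218 232 235 238 239 239 240 239 239 239 235 217 189 168 149 113  81
  90 105 114 118 121 125 122 115 114 114 121 130 122 111]
359 [ 30  29  33  41 107 183 221 235 238 238 236 233 234 237 238 237 237 237
 237 238 240 240 239 238 235 233 236 238 239 238 230 206 177 171 193 212
 219 221 220 213 185 144 118 113 106  96  88  88  90  94]
359 [ 30  33  38  92 170 217 236 239 237 234 235 238 239 239 239 239 239 240
 241 241 241 240 239 238 238 240 241 239 232 209 179 163 154 161 195 215
 221 222 222 214 188 146 120 115 107  97  90  89  92  96]
x -11.0 y 0.8 z 30.5 turn 0.23
```

{"name": "send_rows", "arguments": {
  "moves": "0.1 -6 -24 6 0.2; 0.1 -12 -46 14 0.2; 0.1 -12 -48 24 0.2; 0.1 -12 -48 30 0.2; 0.1 -12 -48 34 0.2"
}}

```text
time_s: 40.65
tool_pos: [0.4094, -0.2526, 0.0095]
tcp_rot: [1.0, 0.003, 0.001, 0.001]
wrist_force: [-0.3, 0.2, -1.7]
grip_width: 0.261
finger_force: 108.3
```

{"name": "send_rows", "arguments": {
  "moves": "0.1 0 0 0.6 0; 0.1 0 0 1.2 0; 0.1 0 0 1.7 0; 0.1 0 0 1.7 0; 0.1 0 0 1.7 0"
}}

```text
time_s: 41.15
tool_pos: [0.4085, -0.2514, 0.008]
tcp_rot: [1.0, 0.003, 0.0, 0.0]
wrist_force: [-0.4, -0.2, -0.8]
grip_width: 0.263
finger_force: 108.3
```

{"name": "send_rows", "arguments": {
  "moves": "0.1 0 0 0.5 0; 0.1 0 0 1 0; 0.1 0 0 1.5 0; 0.1 0 0 2 0; 0.1 0 0 2 0"
}}

```text
time_s: 41.65
tool_pos: [0.4083, -0.2512, 0.0058]
tcp_rot: [1.0, 0.003, -0.0, -0.0]
wrist_force: [-0.6, -0.1, -1.8]
grip_width: 0.268
finger_force: 108.3
```

{"name": "send_rows", "arguments": {
  "moves": "0.1 0 0 0.3 0; 0.1 0 0 0.6 0; 0.1 0 0 0.6 0; 0.1 0 0 0.6 0; 0.1 0 0 0.6 0"
}}

```text
time_s: 42.15
tool_pos: [0.4084, -0.2512, 0.0055]
tcp_rot: [1.0, 0.003, 0.0, 0.0]
wrist_force: [-1.2, 0.4, 5.6]
grip_width: 0.265
finger_force: 108.9
```

{"name": "send_rows", "arguments": {
  "moves": "0.5 0 0 -0.3 0; 0.65 0 0 -0.3 0; 0.7 0 0 -0.3 0; 0.7 0 0 -0.3 0; 0.7 0 0 -10 0",
  "force": 60
}}

```text
time_s: 42.65
tool_pos: [0.4076, -0.2506, 0.0146]
tcp_rot: [1.0, 0.003, -0.001, -0.001]
wrist_force: [0.3, 0.1, -1.3]
grip_width: 0.703
finger_force: 0.0
```

{"name": "send_rows", "arguments": {
  "moves": "0.7 0 0 -30 0; 0.7 0 0 -70 0; 0.7 0 0 -115 0; 0.7 20 10 -140 0; 0.7 50 20 -140 0"
}}

```text
time_s: 43.15
tool_pos: [0.4601, -0.2726, 0.1609]
tcp_rot: [1.0, 0.002, 0.004, 0.003]
wrist_force: [0.1, -0.2, 0.3]
grip_width: 0.696
finger_force: 0.0
```

```bash
python3 - <<'E'
from h import *
s=np.load('pics/w3.npz')
st(); snap('wrist','w9')
g=cv2.cvtColor(np.load('pics/w9.npz')['pixels'],cv2.COLOR_RGB2GRAY)
plan([(.5977,-.3261,.13,.4),(.5977,-.3261,.0745,.4)])
E
```

```text
t 43.15 pos [ 460.1 -272.6  160.9] yaw 0.29 zax [ 0.0071 -0.0061 -1.    ] F [ 0.1 -0.2  0.3] grip 0.696 0.0
x 131.6 y 51.9 z 29.2 turn -0.10
x 0.0 y 0.0 z 55.5 turn 0.00
```

{"name": "send_rows", "arguments": {
  "moves": "0.7 40 16 0 0; 0.7 80 32 0 0; 0.7 118 46 0 0; 0.7 136 54 10 0; 0.7 136 54 20 0"
}}

```text
time_s: 43.7
tool_pos: [0.5973, -0.3253, 0.1347]
tcp_rot: [1.0, 0.003, 0.001, 0.001]
wrist_force: [-0.2, 0.5, -0.1]
grip_width: 0.7
finger_force: 0.0
```

{"name": "send_rows", "arguments": {
  "moves": "0.7 0 0 0 0; 0.7 0 0 0 0; 0.7 0 0 0 0; 0.7 0 0 0 0; 0.7 0 0 0 0"
}}

```text
time_s: 44.2
tool_pos: [0.5945, -0.3242, 0.1361]
tcp_rot: [1.0, 0.003, 0.0, 0.0]
wrist_force: [0.6, -0.9, 0.7]
grip_width: 0.7
finger_force: 0.0
```

```bash
python3 - <<'E'
from h import *
st()
plan([(.5977,-.3261,.0745,.4)])
E
```

```text
t 44.2 pos [ 594.5 -324.2  136.1] yaw 0.32 zax [ 9.e-04 -5.e-04 -1.e+00] F [ 0.6 -0.9  0.7] grip 0.7 0.0
x 3.2 y 2.0 z 61.6 turn -0.08
```

{"name": "send_rows", "arguments": {
  "moves": "0.7 3 2 20 0; 0.7 3.2 2 40 0; 0.7 3.2 2 50 0; 0.7 3.2 2 57 0; 0.7 3.2 2 60 0"
}}

```text
time_s: 44.7
tool_pos: [0.5979, -0.3261, 0.0749]
tcp_rot: [1.0, 0.003, -0.0, -0.0]
wrist_force: [0.1, 0.6, -0.9]
grip_width: 0.7
finger_force: 0.0
```

{"name": "send_rows", "arguments": {
  "moves": "0.6 0 0 0 0; 0.45 0 0 0.8 0; 0.2 0 0 0.8 0; 0.1 0 0 0.8 0; 0.1 0 0 0.8 0",
  "force": 60
}}

```text
time_s: 45.2
tool_pos: [0.5986, -0.3263, 0.0754]
tcp_rot: [1.0, 0.003, 0.001, 0.0]
wrist_force: [-0.1, 1.1, 3.7]
grip_width: 0.326
finger_force: 59.2
```

```bash
python3 - <<'E'
from h import *
st()
E
```

```text
t 45.2 pos [ 598.6 -326.3   75.4] yaw 0.32 zax [ 1.6e-03 -5.0e-04 -1.0e+00] F [-0.1  1.1  3.7] grip 0.326 59.2
```

{"name": "send_rows", "arguments": {
  "moves": "0.1 0 0 -1 0; 0.1 0 0 -3 0; 0.1 0 0 -6 0; 0.1 0 0 -10 0; 0.1 0 0 -16 0",
  "force": 90
}}

```text
time_s: 45.7
tool_pos: [0.5971, -0.3258, 0.0905]
tcp_rot: [1.0, 0.003, -0.001, -0.001]
wrist_force: [0.9, -1.3, -1.8]
grip_width: 0.315
finger_force: 90.0
```

{"name": "send_rows", "arguments": {
  "moves": "0.1 0 0 -10 0; 0.1 0 0 -25 0; 0.1 0 0 -40 0; 0.1 0 0 -55 0; 0.1 0 0 -55 0"
}}

```text
time_s: 46.2
tool_pos: [0.5993, -0.3271, 0.1492]
tcp_rot: [1.0, 0.003, 0.002, 0.002]
wrist_force: [-0.4, -0.3, -1.4]
grip_width: 0.316
finger_force: 90.0
```

```bash
python3 - <<'E'
from h import *
st()
plan([(.405,-.385,.14,.3)])
E
```

```text
t 46.2 pos [ 599.3 -327.1  149.2] yaw 0.33 zax [ 0.0048 -0.0034 -1.    ] F [-0.4 -0.3 -1.4] grip 0.316 90.0
x -194.6 y 56.7 z 9.2 turn 0.03
```

{"name": "send_rows", "arguments": {
  "moves": "0.1 -35 10 0 0; 0.1 -80 24 0 0; 0.1 -125 38 0 0; 0.1 -165 50 10 0; 0.1 -195 60 25 0"
}}

```text
time_s: 46.7
tool_pos: [0.401, -0.3877, 0.121]
tcp_rot: [1.0, 0.003, 0.0, 0.001]
wrist_force: [0.8, -0.1, -3.4]
grip_width: 0.318
finger_force: 90.0
```

{"name": "send_rows", "arguments": {
  "moves": "0.1 0 0 25 0; 0.1 0 0 50 0; 0.1 0 0 65 0; 0.1 0 0 75 0; 0.1 0 0 80 0"
}}

```text
time_s: 47.2
tool_pos: [0.4029, -0.3868, 0.0396]
tcp_rot: [1.0, 0.003, -0.0, -0.001]
wrist_force: [0.2, -0.5, -2.3]
grip_width: 0.314
finger_force: 90.0
```

{"name": "send_rows", "arguments": {
  "moves": "0.1 0 0 0 0; 0.1 0 0 0 0; 0.1 0 0 0 0; 0.1 0 0 0 0; 0.1 0 0 0 0"
}}

```text
time_s: 47.7
tool_pos: [0.4036, -0.3875, 0.0409]
tcp_rot: [1.0, 0.003, 0.0, 0.0]
wrist_force: [-0.9, -0.5, -2.2]
grip_width: 0.312
finger_force: 90.0
```

```bash
python3 - <<'E'
from h import *
st()
E
```

```text
t 47.7 pos [ 403.6 -387.5   40.9] yaw 0.34 zax [ 7.e-04 -7.e-04 -1.e+00] F [-0.9 -0.5 -2.2] grip 0.312 90.0
```

Held (−2.2 N). Expected touch at TCP ≈ 28 mm.

{"name": "send_rows", "arguments": {
  "moves": "0.1 0 0 3 0; 0.1 0 0 6 0; 0.1 0 0 9 0; 0.1 0 0 11 0; 0.1 0 0 11 0"
}}

```text
time_s: 48.2
tool_pos: [0.4031, -0.387, 0.0289]
tcp_rot: [1.0, 0.003, -0.0, -0.0]
wrist_force: [-1.1, -0.5, -1.2]
grip_width: 0.314
finger_force: 90.0
```

{"name": "send_rows", "arguments": {
  "moves": "0.1 0 0 0.5 0; 0.1 0 0 1 0; 0.1 0 0 1.5 0; 0.1 0 0 1.5 0; 0.1 0 0 1.5 0"
}}

```text
time_s: 48.7
tool_pos: [0.4034, -0.3874, 0.0282]
tcp_rot: [1.0, 0.003, 0.0, 0.0]
wrist_force: [0.0, 0.8, 0.9]
grip_width: 0.319
finger_force: 90.5
```

{"name": "send_rows", "arguments": {
  "moves": "0.1 0 0 0.2 0; 0.5 0 0 0 0; 0.65 0 0 0 0; 0.7 0 0 0 0; 0.7 0 0 0 0"
}}

```text
time_s: 49.2
tool_pos: [0.4034, -0.3873, 0.0278]
tcp_rot: [1.0, 0.003, 0.0, -0.0]
wrist_force: [0.3, -0.2, 0.4]
grip_width: 0.702
finger_force: 0.0
```

{"name": "send_rows", "arguments": {
  "moves": "0.7 0 0 -5 0; 0.7 0 0 -25 0; 0.7 0 0 -60 0; 0.7 0 0 -100 0; 0.7 0 0 -140 0"
}}

```text
time_s: 49.7
tool_pos: [0.4031, -0.387, 0.1695]
tcp_rot: [1.0, 0.003, -0.0, -0.0]
wrist_force: [0.5, -0.4, -0.3]
grip_width: 0.701
finger_force: 0.0
```

{"name": "send_rows", "arguments": {
  "moves": "0.7 40 0 0 0; 0.7 80 0 0 0; 0.7 100 0 0 0; 0.7 100 0 0 0; 0.7 100 0 0 0"
}}

```text
time_s: 50.2
tool_pos: [0.5028, -0.3863, 0.1676]
tcp_rot: [1.0, 0.003, -0.001, -0.0]
wrist_force: [1.0, 0.4, -0.1]
grip_width: 0.699
finger_force: 0.0
```

```bash
python3 - <<'E'
from h import *
st(); snap('wrist','w10')
g=cv2.cvtColor(np.load('pics/w10.npz')['pixels'],cv2.COLOR_RGB2GRAY)
s=np.load('pics/w10.npz')
for nm,p in (('hub',(.4034,-.3874,.047)),('flange L',(.4034,-.3409,.025)),('flange R',(.4034,-.4339,.025)),('wedge block',(.4084,-.2512,.037)),('wedge tip',(.4734,-.2512,.005)),('housing c',(.598,-.326,.06))):
    u=w2px('w10',p); x,y=u.round().astype(int); print(nm,u.round(), s['pixels'][y,x] if 0<=x<640 and 0<=y<400 else None)
y=int(w2px('w10',(.4034,-.3874,.047))[1])
print(g[y,250:450:4])
c=cv2.HoughCircles(cv2.medianBlur(g,3),cv2.HOUGH_GRADIENT,1.5,20,param1=100,param2=40,minRadius=12,maxRadius=80);print(c)
E
```

```text
t 50.2 pos [ 502.8 -386.3  167.6] yaw 0.37 zax [-1.4e-03  6.0e-04 -1.0e+00] F [ 1.   0.4 -0.1] grip 0.699 0.0
hub [321. 296.] [241 236 234]
flange L [274. 283.] [168 163 164]
flange R [369. 284.] [242 243 247]
wedge block [177. 285.] [40 38 39]
wedge tip [182. 208.] [228 222 221]
housing c [236.  67.] [107 105 106]
[ 11  12 183 180 183 182 182 242 243 242 239 240 242 242 228 242 242 201
 238 210 240 240 215 243 242 242 228 243 242 243 182 182 183 183 186  15
  17   9  12  12  27 126 126  18  14  23  20  23  17  20]
[[[479.25     144.75      54.9     ]
  [237.75      69.75      45.6     ]
  [321.75     276.75      48.9     ]
  [410.25       5.25      48.9     ]
  [497.25     135.75      50.1     ]
  [230.25      50.25      35.4     ]
  [492.75     161.25      75.75    ]
  [465.75     129.75      52.35    ]
  [293.25      92.25      37.800003]
  [255.75      81.75      24.599998]
  [435.75     245.25      41.1     ]
  [300.75      71.25      34.5     ]
  [231.75      89.25      26.25    ]
  [254.25      51.75      26.25    ]
  [303.75     267.75      32.7     ]
  [191.25     273.75      30.45    ]
  [342.75     282.75      27.75    ]
  [212.25      60.75      22.95    ]
  [323.25     299.25      17.1     ]
  [233.25     279.75      19.35    ]
  [269.25      66.75      17.7     ]
  [467.25     165.75      29.400002]]]
```

```bash
python3 -c "
from cell import r
print(r.finish_job())"
```

```text
the job is handed in; nothing more can be done
None
```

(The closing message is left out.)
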